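# Pack the foot-plate bolts from the organiser bin

### The arm

A 6-joint arm with a two-finger parallel gripper is mounted at the origin on the work surface. World frame = base frame: x ahead of the robot, y to its left, z up, the work surface at z = 0. Lengths are in mm, angles in degrees, forces in N, time in s.
With the tool pointing down it reaches from about 300 to 850 mm from the base axis. Payload 4.2 kg.
Tool frame: the origin (TCP) lies at the very end of the fingers, on their centre line; the grasp point (between the pads) lies 19 mm behind it; x points along the fingers, y is the direction in which the jaws open and shut, and the axes are right-handed (so a half turn about x gives the same grasp; the last joint's range is limited). The gripper opens to 91 mm and grips with 3 to 60 N. Pads are 32 mm wide; open, the fingers measure 118 mm over their backs; the gripper's body (76 mm by 178 mm) begins 60 mm behind the grasp point.
Start: joints at [64.229, 18.312, 89.639, -0, 72.044, -1.146], TCP at [239.6, 522.719, 213.976] pointing down, gripper open.
Joint ranges: [-177.97, 177.97], [-48.28, 115.42], [12.27, 149.76], [-77.06, 257.06], [2.81, 150.46], [-146.56, 146.56]. Speed limits (degrees/s): [147.25, 147.25, 180, 180, 180, 180].

### API

Orientations are given as [roll, pitch, yaw] about the fixed x, y, z axes, in that order (R = Rz(yaw) Ry(pitch) Rx(roll)).
In Python, from workcell import sensors, grab_frame, job_done, finder gives the robot as it stands.
- The arm moves only by the tool play_rows, never from a script. Its argument "motion" is a list of rows, each a list of 5 numbers: the shift along the world's x, y, z in m, then the turn about the world's z in rad, then the opening, from 0 (shut) to 1 (fully open). In form: [[tx, ty, tz, roll, fingers], ...]. A call has exactly 8 rows; each row is the pose to reach, as a shift and turn from the pose commanded when the call began; what a row does not reach only later rows make up. A row lasts 1/12 s, in which the tool goes at most 41.7 mm and 7.16 degrees, less where a joint would pass 70% of its speed; a pose out of reach is approached as far as the arm can. A call with a gripper value outside its range is refused whole. The fingers move at their own pace and stop on an object; "squeeze" is the grip in N (left out, the last holds). Time passes only in rows, so rows that repeat a pose let the fingers close, or fill a call up. It gives the time, the measured TCP pose, the force and the opening at its end, in the units of the state.
- sensors.state(): the state, without advancing time (a new reading comes with each control period).
- grab_frame(name): name is "scene" or "top" or "wrist"; returns a dict with "img" (384x512x3 uint8, blue, green, red), "fx", "fy", "cx", "cy" (pixels), "rvec" (rotation vector, rad) and "tvec" (3), from world to camera coordinates, as OpenCV has them; the wrist camera has in their place "tool_from_camera" (4x4, takes a point from camera to tool coordinates, whose origin is the TCP and whose axes are the tool frame's). Camera axes: x right, y down, z forward; pixel columns grow to the right and rows downward; lengths in mm; the calibration is good to about 2 mm. A picture is of the moment at which its call begins: read the wrist's pose just before it. There is no depth.
- job_done(): hands the job in, once; it reports no verdict.
Trained networks look in a picture, given as the dict that the camera call returned (one of the last four; its "shot" number tells which), for a name from the list of things; names that differ only in an ending like _2 or _b are one class to them, and where a whole thing is asked for, a point or a joint stands for the part that bears it (a point fixed in the world has none). Each returns a list of dicts, best first, with "conf" (0 to 1); they miss things now and then, are a little off and sometimes report something else, mostly with a low value. They report only what shows in the picture. A call takes as long as a camera call. They do not tell look-alikes from the thing itself.
- finder.spot_in(picture, label): "point" ([column, row] in pixels, amid what is visible of it).
- finder.spot_point(picture, label): "point" ([column, row] in pixels: a listed point, or the origin of a listed thing).
The state is a dict: "time_s": time; "qpos": joint angles; "qvel": joint speeds; "effort": joint torques, N m; "ee_pos": TCP position; "ee_rot": TCP orientation; "force": force on the tool from outside, world axes, zero at the start; "torque": the same for the moment, N m; "gripper_width": finger opening in mm.
Only numpy, scipy, OpenCV 4.12 (cv2) and the standard library are available. Lean on these libraries where they do the work, as an engineer would, in place of code of your own. Each camera call takes 0.05 s, during which the arm holds its last target.

### The job

Pack the bolts for the rack foot plate: lift the blue bin straight up and level out of its pocket in the organiser, tip all three bolts out of it into the open carton, and lower the empty bin back upright and fully home in its pocket. Then slide the stock marker in front of that pocket from green to red. Leave the other bins and markers and the things on the bench where they are.

Things in the scene. Friction and masses are not known exactly. Their poses are not given: they have to be found in the camera images.
- frame: green organiser frame, fixed to the bench, 141 mm (its x) by 340 mm (its y), plus a 44 mm deep marker ledge along its front (-x, robot) side. Three pockets, numbers 0, 1, 2 centred at y = -112, 0, +112 mm, each 133 x 108 mm with 4 mm walls whose tops are 40 mm, and a floor 5 mm, above the bench. Origin: on the bench under the middle of pocket 1; x points away from the robot side, y to the left; turned by up to 9 degrees
- bin_blue_c (a point): centre of the blue insert bin that holds the bolts, 50 mm above its underside; in any one of the pockets, with 1.5 to 3 mm play a side. 130 mm (x) by 105 mm (y, 4 mm less at the foot); side and back walls 60 mm high, 3 mm thick, floor 3 mm. 0.16 kg empty, about 0.42 kg full. Axes: z up out of its mouth, x from the scoop lip at its front (robot side) to the finger grip at its back
- bin_blue_lip (a point): middle of the blue bin's front lip, at x = -65 mm from its centre and 31 mm above its underside: the top edge of a scoop ramp that climbs at 28 degrees from the floor at x = -13 mm. The bolts slide out over it when the front is tipped down by about 70 to 80 degrees
- bin_blue_grip (a point): centre of the blue bin's finger grip, to pinch from above across its 10 mm thickness (along the bin's x): a plate 10 mm (x) by 60 mm (y), rising from 60 to 100 mm above the bin's underside at x = +58 mm from the bin's centre; this point is 82 mm above the underside. Nothing stands beside it above the 60 mm rim
- bolt0_c (a point): centre of one of three steel hex bolts with nut run on, 74 mm long (along its y), 20 mm across flats, about 85 g, lying across the floor of the blue bin at the start
- bolt1_c (a point): centre of one of three steel hex bolts with nut run on, 74 mm long (along its y), 20 mm across flats, about 85 g, lying across the floor of the blue bin at the start
- bolt2_c (a point): centre of one of three steel hex bolts with nut run on, 74 mm long (along its y), 20 mm across flats, about 85 g, lying across the floor of the blue bin at the start
- bin_red_c (a point): centre (50 mm above its underside) of the red bin, same shape, in another pocket; holds yellow beam clips; leave it where it is
- bin_grey_c (a point): centre (50 mm above its underside) of the grey bin, same shape, in another pocket; holds metal shims; leave it where it is
- marker0 (a joint): position of the stock marker on the ledge in front of pocket 0: 0 at the right (-y) end over green, 0.048 m at the left (+y) end; slides along the frame's +y. The strip beside it is green from 0 to 0.016, yellow from 0.016 to 0.032 and red from 0.032 to 0.048 (read at the marker's middle). About 2 N to slide; it stays where it is left
- marker1 (a joint): position of the stock marker on the ledge in front of pocket 1: 0 at the right (-y) end over green, 0.048 m at the left (+y) end; slides along the frame's +y. The strip beside it is green from 0 to 0.016, yellow from 0.016 to 0.032 and red from 0.032 to 0.048 (read at the marker's middle). About 2 N to slide; it stays where it is left
- marker2 (a joint): position of the stock marker on the ledge in front of pocket 2: 0 at the right (-y) end over green, 0.048 m at the left (+y) end; slides along the frame's +y. The strip beside it is green from 0 to 0.016, yellow from 0.016 to 0.032 and red from 0.032 to 0.048 (read at the marker's middle). About 2 N to slide; it stays where it is left
- marker0_grip (a point): middle of the white grip of the stock marker of pocket 0: 18 mm (x) by 14 mm (y) by 28 mm high, standing on the ledge whose top is 30 mm above the bench (its top at 59 mm); its line runs 93 mm in front (-x) of the pocket's centre and 22 mm in front of the pockets' front wall; axes as the frame's
- marker1_grip (a point): middle of the white grip of the stock marker of pocket 1: 18 mm (x) by 14 mm (y) by 28 mm high, standing on the ledge whose top is 30 mm above the bench (its top at 59 mm); its line runs 93 mm in front (-x) of the pocket's centre and 22 mm in front of the pockets' front wall; axes as the frame's
- marker2_grip (a point): middle of the white grip of the stock marker of pocket 2: 18 mm (x) by 14 mm (y) by 28 mm high, standing on the ledge whose top is 30 mm above the bench (its top at 59 mm); its line runs 93 mm in front (-x) of the pocket's centre and 22 mm in front of the pockets' front wall; axes as the frame's
- carton_in (a point): middle of the inner floor of the open cardboard carton (4 mm above the bench), fixed; outside 225 mm (x) by 200 mm (y) by 115 mm high, walls 4 mm, flaps folded down outside (up to 17 mm out at their foot). A flat bare-metal rack foot plate lies on its floor
- tape_gun: handheld tape dispenser, red and steel with a black handle, 215 x 58 x 125 mm, a bystander; origin under its middle
- tape_roll: roll of brown tape lying flat, 104 mm across, 48 mm high, a bystander; origin under its middle
- scanner: handheld barcode scanner, black head and yellow handle, 95 x 185 x 42 mm, lying on its side, a bystander; origin under its middle
- cutter: orange box cutter, 150 x 26 x 20 mm, a bystander; origin under its middle
Not all that is in view belongs to the job. What is meant by the part that bears bin_blue_c is not pink, and is the larger of those in its own colour.

How it is judged:
By the outcome, as a careful person would: the job done as asked, in the order asked, and still so for the second after the job is handed in, with the robot touching nothing.
It also fails if it takes over 72 s, if anything falls off the work surface, if the arm or the gripper's body presses on something with over 40 N, if the wrist force passes 120 N, or if a joint passes its speed limit or range.

## Working session

There is one attempt and no reset: what is moved stays moved. The work goes in short steps, Python scripts to look and compute and a tool call to move; the robot and the scene stay as the last step left them, time stands still between calls to the robot, and variables do not carry over. Pictures are saved under pics/ and viewed, and the job is handed in when it is done.

Besides the shell and the picture viewer there is one more tool, called after "Emit:" as name(argument=value, ...) on one line, values as JSON. play_rows: Moves the arm, as the interface text tells. Its arguments: {"type":"object","properties":{"motion":{"type":"array","items":{"type":"array","items":{"type":"number"}}},"squeeze":{"type":"number"}},"required":["motion"]}

```bash
ls -la; mkdir -p pics; python3 - <<'E'
from workcell import sensors, grab_frame, finder
import cv2, json
print(sensors.state())
for n in ("scene","top","wrist"):
    f=grab_frame(n); cv2.imwrite(f"pics/{n}0.png",f["img"])
    print(n,{k:(v.tolist() if hasattr(v,'tolist') else v) for k,v in f.items() if k!="img"})
    for l in ["frame","bin_blue_c","bin_blue_lip","bin_blue_grip","bin_red_c","bin_grey_c","carton_in","marker0_grip","marker1_grip","marker2_grip","bolt0_c"]:
        print(l,[(([round(x) for x in d["point"]]),round(d["conf"],2)) for d in finder.spot_point(f,l)][:4])
E
```

```text
total 12
drwxr-xr-x  3 agent agent 4096 Dec  7 03:13 .
drwxr-xr-x 23 root  root  4096 Dec  7 03:13 ..
drwxr-xr-x  2 agent agent 4096 Dec  7 03:13 pics
{'time_s': 0.0, 'qpos': array([ 6.42297206e+01,  1.83516756e+01,  8.97058170e+01,  4.05725663e-04,
        7.20429629e+01, -1.14428141e+00]), 'qvel': array([ 0.0198614 , -0.06826618, -0.14993991,  0.10893707,  0.14376889,
       -0.00301253]), 'effort': array([ 7.00469045e-04, -4.12463737e+01, -2.31970149e+01,  7.26806559e-02,
        4.56826645e-02, -1.42259423e-04]), 'ee_pos': array([239.36524526, 522.26330351, 213.12391878]), 'ee_rot': array([ -91.36429226,   89.89954379, -115.99041563]), 'force': array([-0.56109404, -0.44940279,  0.38499331]), 'torque': array([ 0.00373668, -0.02884999,  0.03855315]), 'gripper_width': 91.18861984112279}
scene {'fx': 361.5497653614622, 'fy': 361.5497653614622, 'cx': 257.58602201423287, 'cy': 194.56538727273323, 'rvec': [1.9733736951614302, 1.7582670860717446, -0.5296427102715311], 'tvec': [-1.501690491711974, -427.56571142225414, 1432.2083018522073], 'shot': 1}
frame [([219, 210], 0.59), ([172, 181],
[... 1082 characters left out ...]
grip [([348, 234], 0.48)]
marker1_grip [([305, 230], 0.62)]
marker2_grip [([267, 228], 0.5)]
bolt0_c [([255, 198], 0.67)]
wrist {'fx': 273.5786758106437, 'fy': 273.5786758106437, 'cx': 258.0924802249459, 'cy': 189.00686424347202, 'tool_from_camera': [[0.0012029893165803308, -0.2752471257806915, 0.961372754225004, -170.81398016056795], [0.999999144084393, 0.0008256876198076196, -0.0010149238560071593, -0.4253974742456368], [-0.0005144387069316966, 0.9613731523136165, 0.2752478834857667, -78.70911996257556], [0.0, 0.0, 0.0, 1.0]], 'shot': 3}
frame []
bin_blue_c []
bin_blue_lip []
bin_blue_grip []
bin_red_c []
bin_grey_c []
carton_in []
marker0_grip []
marker1_grip []
marker2_grip []
bolt0_c []
```

View pics/scene0.png

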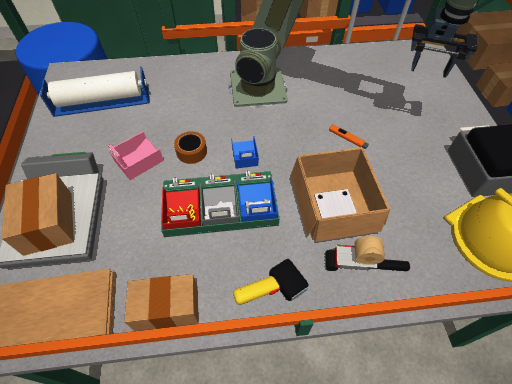

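View pics/top0.png

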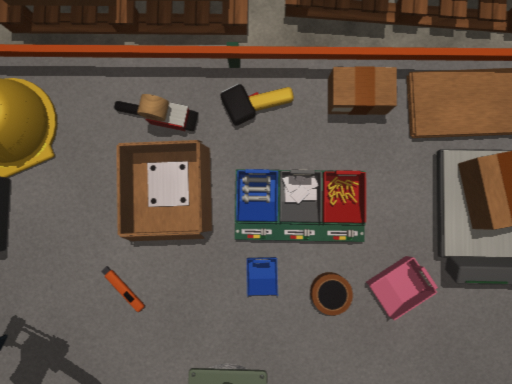

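View pics/wrist0.png

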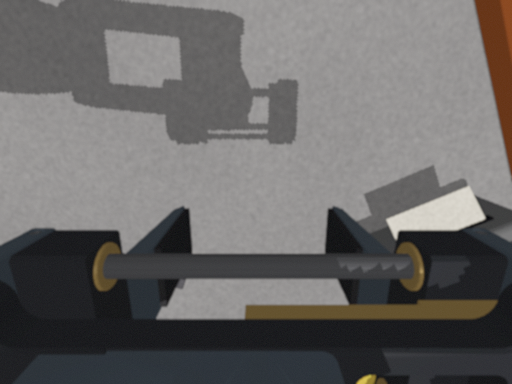

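```bash
cat > h.py <<'E'
import numpy as np, cv2
from workcell import sensors, grab_frame, finder
from scipy.spatial.transform import Rotation as Ro
def cam(f, st=None):
    """returns R,t world->cam"""
    if "rvec" in f: return cv2.Rodrigues(np.array(f["rvec"],float))[0], np.array(f["tvec"],float)
    T=np.array(f["tool_from_camera"]); r=Ro.from_euler("xyz",st["ee_rot"],degrees=True).as_matrix()
    W=np.eye(4); W[:3,:3]=r; W[:3,3]=st["ee_pos"]; M=np.linalg.inv(W@T); return M[:3,:3],M[:3,3]
def proj(f,P,st=None):
    R,t=cam(f,st); c=np.atleast_2d(P)@R.T+t
    return np.c_[f["fx"]*c[:,0]/c[:,2]+f["cx"], f["fy"]*c[:,1]/c[:,2]+f["cy"]]
def onz(f,px,z,st=None):
    R,t=cam(f,st); d=R.T@np.array([(px[0]-f["cx"])/f["fx"],(px[1]-f["cy"])/f["fy"],1]); o=-R.T@t
    return o+d*(z-o[2])/d[2]
def fr(p,pts):  # p=(x,y,yaw deg)
    c,s=np.cos(np.radians(p[2])),np.sin(np.radians(p[2])); a=np.atleast_2d(pts).astype(float)
    return np.c_[p[0]+c*a[:,0]-s*a[:,1], p[1]+s*a[:,0]+c*a[:,1], a[:,2]]
E
python3 - <<'E'
from h import *
f=grab_frame("top")
def show(l,z):
    for d in finder.spot_point(f,l): print(l,np.round(d["point"]),round(d["conf"],2),np.round(onz(f,d["point"],z),0))
show("bin_blue_c",55);show("bin_blue_lip",36);show("bin_blue_grip",87);show("bin_red_c",55);show("bin_grey_c",55)
show("marker0_grip",45);show("marker1_grip",45);show("marker2_grip",45);show("carton_in",4)
for n in ["tape_roll","cutter","scanner"]: show(n,0)
for n,px,z in [("carton TL",(118,142),115),("TR",(200,142),115),("BR",(205,236),115),("BL",(120,240),115),("frame front L",(236,242),30),("front R",(364,242),30),("back L",(237,170),40),("back R",(365,171),40),("base?",(228,380),0),("smallblue",(262,277),30)]: print(n,np.round(onz(f,px,z),0))
im=f["img"]; cv2.imwrite("pics/topcrop.png",cv2.resize(im[130:320,100:420],None,fx=2.5,fy=2.5,interpolation=cv2.INTER_CUBIC))
E
```

```text
bin_blue_c [257. 195.] 0.98 [560. -72.  55.]
bin_blue_c [402. 288.] 0.86 [ 332. -441.   55.]
bin_blue_c [262. 273.] 0.81 [362. -89.  55.]
bin_blue_lip [377. 299.] 0.89 [ 301. -384.   36.]
bin_blue_lip [260. 299.] 0.7 [293. -85.  36.]
bin_blue_lip [258. 220.] 0.65 [495. -75.  36.]
bin_blue_grip [429. 275.] 0.96 [ 369. -496.   87.]
bin_blue_grip [259. 171.] 0.8 [620. -76.  87.]
bin_blue_grip [259. 262.] 0.57 [391. -80.  87.]
bin_red_c [345. 201.] 0.71 [ 550. -296.   55.]
bin_red_c [257. 196.] 0.33 [559. -70.  55.]
bin_grey_c [300. 196.] 0.72 [ 561. -182.   55.]
bin_grey_c [127. 289.] 0.27 [313. 257.  55.]
marker0_grip [350. 234.] 0.37 [ 464. -312.   45.]
marker1_grip [304. 230.] 0.59 [ 473. -194.   45.]
marker2_grip [264. 230.] 0.45 [470. -92.  45.]
carton_in [168. 189.] 0.72 [576. 172.   4.]
tape_roll [330. 292.] 0.72 [ 309. -270.    0.]
tape_roll [257. 223.] 0.23 [489. -72.   0.]
cutter [126. 291.] 0.65 [300. 278.   0.]
scanner [238. 115.] 0.6 [783. -15.   0.]
carton TL [682. 276. 115.]
TR [685.  72. 115.]
BR [454.  53. 115.]
BL [440. 261. 115.]
frame front L [437. -18.  30.]
front R [ 444. -352.   30.]
back L [626. -17.  40.]
back R [ 629. -352.   40.]
base? [74. -3.  0.]
smallblue [348. -88.  30.]
```

View pics/topcrop.png

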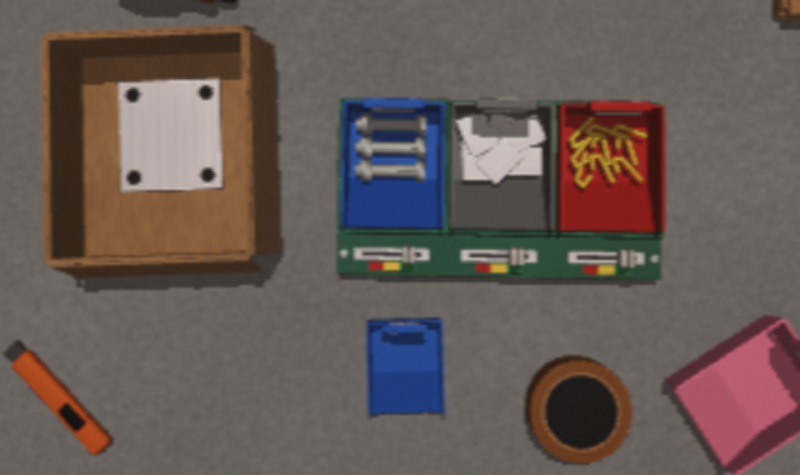

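```bash
python3 - <<'E'
from h import *
from scipy.optimize import least_squares
s=sensors.state(); R=Ro.from_euler("xyz",s["ee_rot"],degrees=True).as_matrix(); print(np.round(R,3), s["ee_pos"])
f=grab_frame("top"); g=grab_frame("scene")
# frame fit from network points
obs=[]
loc={"bin_red_c":(0,-112,55),"bin_grey_c":(0,0,55),"marker0_grip":None}
def near(F,l,P,tol=25):
    p0=proj(F,P)[0]; b=[d for d in finder.spot_point(F,l) if np.linalg.norm(np.array(d["point"])-p0)<tol]
    return b[0]["point"] if b else None
p0=[558,-184,0]
L=[("bin_blue_c",(0,112,55)),("bin_blue_lip",(-65,112,36)),("bin_blue_grip",(58,112,87)),("bin_red_c",(0,-112,55)),("bin_grey_c",(0,0,55)),("marker0_grip",(-93,-136,45)),("marker1_grip",(-93,-24,45)),("marker2_grip",(-93,88,45)),("frame",(0,0,0))]
for F in (f,g):
    for l,q in L:
        r=near(F,l,fr(p0,q),14)
        if r is not None: obs.append((F,l,q,r))
res=least_squares(lambda p: np.concatenate([proj(F,fr(p,q))[0]-r for F,l,q,r in obs]),p0,loss="soft_l1")
print(res.x)
for F,l,q,r in obs: print(l,np.round(proj(F,fr(res.x,q))[0]-r,1))
im=f["img"].copy(); im=cv2.resize(im,None,fx=3,fy=3,interpolation=cv2.INTER_CUBIC)
def poly(pts,col):
    p=proj(f,fr(res.x,pts))*3+1; cv2.polylines(im,[np.int32(p)],True,col,1)
poly([(-70.5,-170,40),(70.5,-170,40),(70.5,170,40),(-70.5,170,40)],(255,255,255))
poly([(-114.5,-170,30),(-70.5,-170,30),(-70.5,170,30),(-114.5,170,30)],(255,255,0))
poly([(-65,59.5,65),(65,59.5,65),(65,164.5,65),(-65,164.5,65)],(0,255,255))
poly([(53,82,105),(63,82,105),(63,142,105),(53,142,105)],(0,0,255))
cv2.imwrite("pics/fit.png",im[450:780,650:1150])
E
```

```text
[[ 0.     0.417  0.909]
 [ 0.     0.909 -0.417]
 [-1.     0.     0.   ]] [239.60102968 522.71205204 213.97867061]
[ 559.56114677 -180.43582255   -0.66806993]
bin_blue_c [-0.1  0.3]
bin_blue_lip [-0.4 -1. ]
bin_blue_grip [-1.6 -4.5]
bin_red_c [-2.8 -0.6]
bin_grey_c [ 1.6 -0.6]
marker0_grip [ 3.3 -0.4]
marker1_grip [ 5.1 -0.1]
marker2_grip [-0.9  4.6]
bin_blue_c [-2.3  0.3]
bin_blue_lip [ 4.1 -1.4]
bin_blue_grip [-0.2  0.5]
bin_red_c [ 0.4 -0.1]
bin_grey_c [-3.  -2.2]
marker0_grip [ 1.  -3.4]
marker1_grip [-4.4 -1.8]
marker2_grip [-0.3  0.9]
frame [ 2.  -0.3]
```

View pics/fit.png

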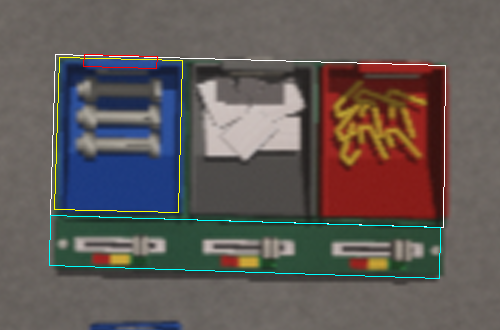

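Emit:
play_rows(motion=[[0.02, -0.033, 0.006, 0.05, 1], [0.04, -0.066, 0.012, 0.1, 1], [0.06, -0.099, 0.018, 0.15, 1], [0.08, -0.132, 0.024, 0.2, 1], [0.1, -0.165, 0.03, 0.25, 1], [0.12, -0.198, 0.036, 0.3, 1], [0.14, -0.231, 0.036, 0.36, 1], [0.16, -0.264, 0.036, 0.417, 1]])

```text
time_s: 4.12
ee_pos: [400.4, 257.2, 250.7]
ee_rot: [34.1, 89.9, 33.6]
force: [1.7, 0.5, -0.7]
gripper_width: 91.2
```

Emit:
play_rows(motion=[[0.02, -0.033, 0, 0, 1], [0.04, -0.066, 0, 0, 1], [0.06, -0.099, 0, 0, 1], [0.08, -0.132, 0, 0, 1], [0.1, -0.165, 0, 0, 1], [0.12, -0.198, 0, 0, 1], [0.14, -0.231, 0, 0, 1], [0.16, -0.264, 0, 0, 1]])

```text
time_s: 4.78
ee_pos: [560.3, -7.2, 250.1]
ee_rot: [36.1, 90.0, 35.4]
force: [0.7, -0.0, 0.2]
gripper_width: 91.2
```

Emit:
play_rows(motion=[[0.02, -0.033, 0, 0, 1], [0.04, -0.055, 0, 0, 1], [0.049, -0.064, 0, 0, 1], [0.049, -0.064, 0, 0, 1], [0.049, -0.064, 0, 0, 1], [0.049, -0.064, 0, 0, 1], [0.049, -0.064, 0, 0, 1], [0.049, -0.064, 0, 0, 1]])

```text
time_s: 5.45
ee_pos: [607.9, -68.0, 250.4]
ee_rot: [63.0, 90.0, 62.4]
force: [-0.4, -0.8, 1.1]
gripper_width: 91.1
```

```bash
python3 - <<'E'
from h import *
s=sensors.state(); f=grab_frame("wrist")
R=Ro.from_euler("xyz",s["ee_rot"],degrees=True).as_matrix(); print(np.round(R,4), s["ee_pos"])
for l,z in [("bin_blue_grip",87),("bin_blue_lip",36),("bin_blue_c",55)]:
    for d in finder.spot_point(f,l): print(l,np.round(d["point"]),round(d["conf"],2),np.round(onz(f,d["point"],z,s),1))
p=[559.6,-180.4,-0.67]
im=f["img"].copy(); cv2.imwrite("pics/w1raw.png",im)
im=cv2.resize(im,None,fx=1.5,fy=1.5)
def poly(pts,col):
    q=proj(f,fr(p,pts),s)*1.5; cv2.polylines(im,[np.int32(q)],True,col,1)
poly([(-70.5,-170,40),(70.5,-170,40),(70.5,170,40),(-70.5,170,40)],(255,255,255))
poly([(-65,59.5,65),(65,59.5,65),(65,164.5,65),(-65,164.5,65)],(0,255,255))
poly([(53,82,105),(63,82,105),(63,142,105),(53,142,105)],(0,0,255))
cv2.imwrite("pics/w1.png",im)
E
```

```text
[[ 2.000e-04  1.110e-02  9.999e-01]
 [ 3.000e-04  9.999e-01 -1.110e-02]
 [-1.000e+00  3.000e-04  2.000e-04]] [607.93117032 -67.95129843 250.42064947]
bin_blue_grip [259. 183.] 0.72 [616.4 -67.3  87. ]
bin_blue_lip [254.  82.] 0.73 [493.1 -73.2  36. ]
bin_blue_lip [256. 184.] 0.2 [631.3 -72.2  36. ]
bin_blue_c [260. 134.] 0.88 [558.9 -64.7  55. ]
```

View pics/w1.png

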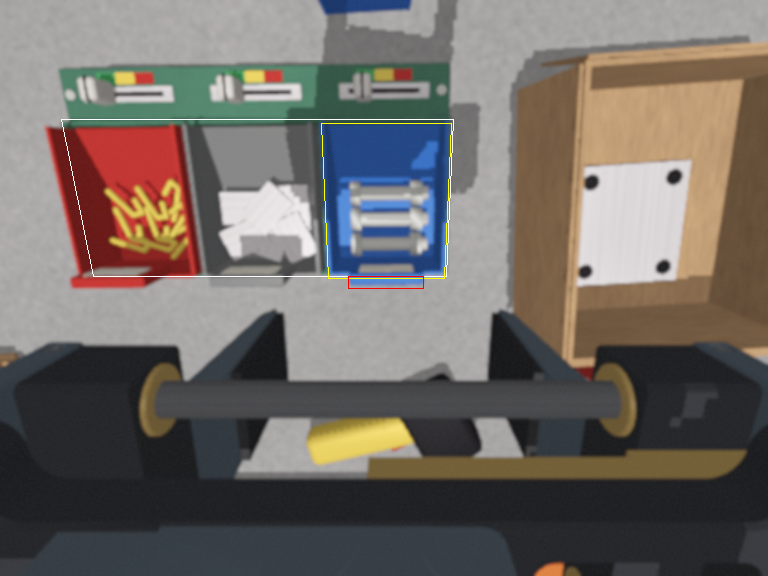

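Emit:
play_rows(motion=[[0.005, -0.001, -0.02, 0, 1], [0.011, -0.001, -0.05, 0, 0.9], [0.011, -0.001, -0.085, 0, 0.85], [0.011, -0.001, -0.115, 0, 0.85], [0.011, -0.001, -0.14, 0, 0.85], [0.011, -0.001, -0.16, 0, 0.85], [0.011, -0.001, -0.173, 0, 0.85], [0.011, -0.001, -0.178, 0, 0.85]])

```text
time_s: 6.32
ee_pos: [618.0, -69.9, 69.5]
ee_rot: [171.9, 89.7, 171.2]
force: [-0.6, -0.3, -0.4]
gripper_width: 77.6
```

```bash
python3 - <<'E'
from h import *
s=sensors.state(); f=grab_frame("wrist"); g=grab_frame("scene"); print(s["ee_pos"],s["force"])
cv2.imwrite("pics/w2.png",np.vstack([f["img"],cv2.resize(g["img"][100:260,150:400],(512,328),interpolation=cv2.INTER_CUBIC)])[:600])
E
```

```text
[618.04087395 -69.92695471  69.47461779] [-0.60875587 -0.31353064 -0.44617571]
```

View pics/w2.png

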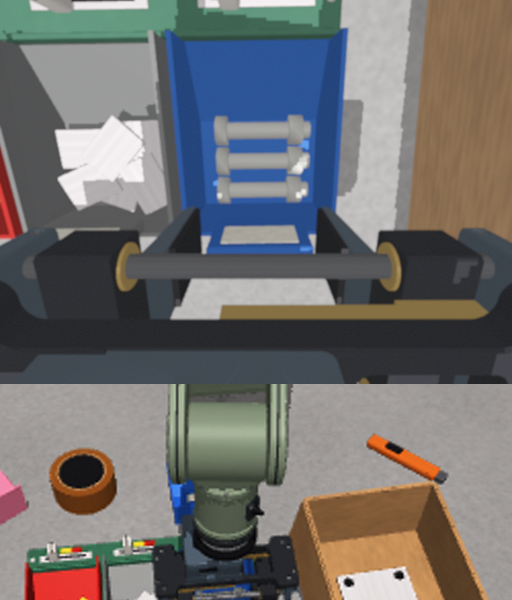

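Emit:
play_rows(motion=[[0, 0, 0, 0, 0.6], [0, 0, 0, 0, 0.5], [0, 0, 0, 0, 0.4], [0, 0, 0, 0, 0.4], [0, 0, 0, 0, 0.4], [0, 0, 0, 0, 0.4], [0, 0, 0.004, 0, 0.4], [0, 0, 0.01, 0, 0.4]], squeeze=55)

```text
time_s: 7.08
ee_pos: [619.1, -70.4, 81.0]
ee_rot: [-175.3, 89.9, -176.1]
force: [1.9, -1.2, -4.4]
gripper_width: 59.7
```

```bash
python3 - <<'E'
from h import *
s=sensors.state(); f=grab_frame("wrist"); print(s["ee_pos"],s["force"],s["torque"],s["gripper_width"])
cv2.imwrite("pics/w3.png",f["img"])
E
```

```text
[619.12718667 -70.3999924   80.99383634] [ 1.89519359 -1.20230468 -4.38893779] [-0.02876169 -0.41838019  0.00587084] 59.684480819567
```

View pics/w3.png

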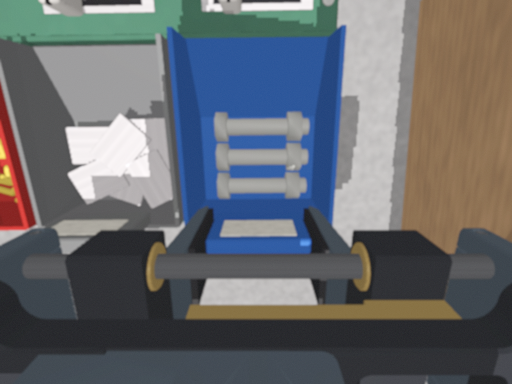

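Emit:
play_rows(motion=[[0, 0, 0.01, 0, 0.4], [0, 0, 0.025, 0, 0.4], [0, 0, 0.045, 0, 0.4], [0, 0, 0.065, 0, 0.4], [0, 0, 0.085, 0, 0.4], [0, 0, 0.105, 0, 0.4], [0, 0, 0.12, 0, 0.4], [0, 0, 0.13, 0, 0.4]])

```text
time_s: 7.8
ee_pos: [619.7, -70.5, 214.1]
ee_rot: [-14.0, 89.9, -14.8]
force: [0.5, 1.0, -4.3]
gripper_width: 59.6
```

Emit:
play_rows(motion=[[0, 0, 0.015, 0, 0.4], [0, 0, 0.025, 0, 0.4], [0, 0, 0.025, 0, 0.4], [0, 0, 0.025, 0, 0.4], [0, 0, 0.025, 0, 0.4], [0, 0, 0.025, 0, 0.4], [0, 0, 0.025, 0, 0.4], [0, 0, 0.025, 0, 0.4]])

```text
time_s: 8.47
ee_pos: [619.3, -70.2, 236.2]
ee_rot: [169.5, 89.9, 168.7]
force: [-0.7, 0.1, -4.3]
gripper_width: 59.9
```

```bash
python3 - <<'E'
from h import *
s=sensors.state(); f=grab_frame("wrist"); g=grab_frame("scene"); print(s["ee_pos"],s["force"],s["torque"],s["gripper_width"])
cv2.imwrite("pics/w4.png",np.vstack([f["img"][:300],cv2.resize(g["img"][100:260,150:400],(512,300),interpolation=cv2.INTER_CUBIC)]))
t=grab_frame("top"); cv2.imwrite("pics/t4.png",t["img"])
# carton top corners
for l in ["carton_in"]:
    for F in (t,g): print([(np.round(d["point"]),np.round(onz(F,d["point"],4))) for d in finder.spot_point(F,l)])
E
```

```text
[619.30858784 -70.24207276 236.17509969] [-0.74539279  0.13637782 -4.27105279] [ 0.01528602 -0.13023978 -0.05892405] 59.8654331944315
[]
[(array([333., 205.]), array([581., 167.,   4.]))]
```

View pics/w4.png

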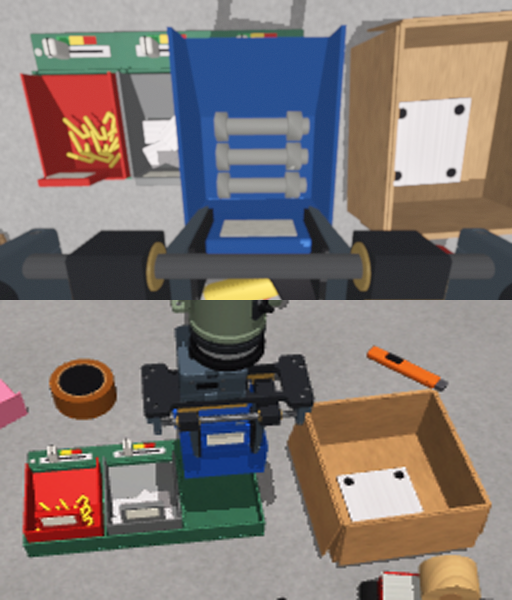

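View pics/t4.png

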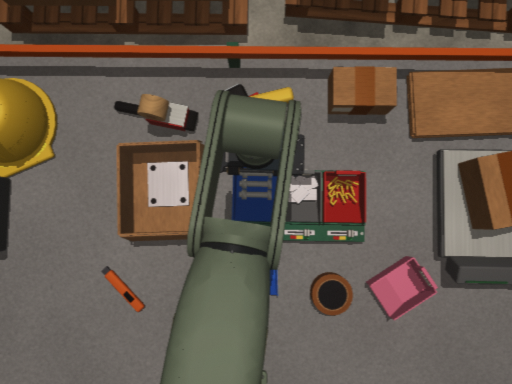

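Emit:
play_rows(motion=[[-0.001, 0.012, 0, 0.01, 0.4], [-0.003, 0.034, 0, 0.02, 0.4], [-0.006, 0.068, 0, 0.03, 0.4], [-0.009, 0.106, 0, 0.04, 0.4], [-0.012, 0.145, 0, 0.05, 0.4], [-0.015, 0.184, 0, 0.06, 0.4], [-0.018, 0.215, 0, 0.07, 0.4], [-0.019, 0.232, 0, 0.08, 0.4]])

```text
time_s: 9.38
ee_pos: [599.3, 166.7, 237.1]
ee_rot: [95.8, 89.8, 99.9]
force: [-0.5, -0.7, -3.4]
gripper_width: 59.9
```

Emit:
play_rows(motion=[[0, 0.007, 0, 0, 0.4], [0, 0.007, -0.005, 0, 0.4], [0, 0.007, -0.015, 0, 0.4], [0, 0.007, -0.025, 0, 0.4], [0, 0.007, -0.032, 0, 0.4], [0, 0.007, -0.036, 0, 0.4], [0, 0.007, -0.036, 0, 0.4], [0, 0.007, -0.036, 0, 0.4]])

```text
time_s: 10.05
ee_pos: [600.7, 168.0, 200.6]
ee_rot: [-172.4, 90.0, -168.6]
force: [0.3, -0.9, -3.3]
gripper_width: 59.3
```

```bash
python3 - <<'E'
from h import *
s=sensors.state(); f=grab_frame("wrist"); g=grab_frame("scene"); t=grab_frame("top"); print(s["ee_pos"],s["force"],s["torque"],s["gripper_width"])
cv2.imwrite("pics/w5.png",np.vstack([f["img"][:300],cv2.resize(g["img"][100:260,200:450],(512,300),interpolation=cv2.INTER_CUBIC)]))
cv2.imwrite("pics/t5.png",cv2.resize(t["img"][110:280,90:300],None,fx=3,fy=3,interpolation=cv2.INTER_CUBIC))
E
```

```text
[600.66870711 168.00351056 200.61565334] [ 0.34895043 -0.92780071 -3.32000412] [-0.04754297 -0.16484927  0.00984467] 59.29894913595283
```

View pics/w5.png

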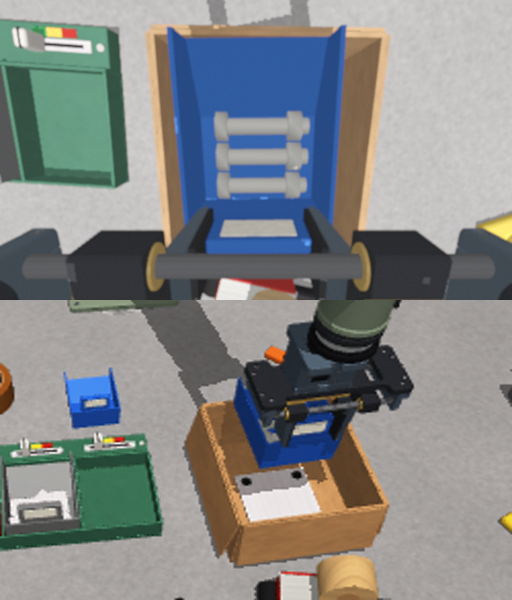

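View pics/t5.png

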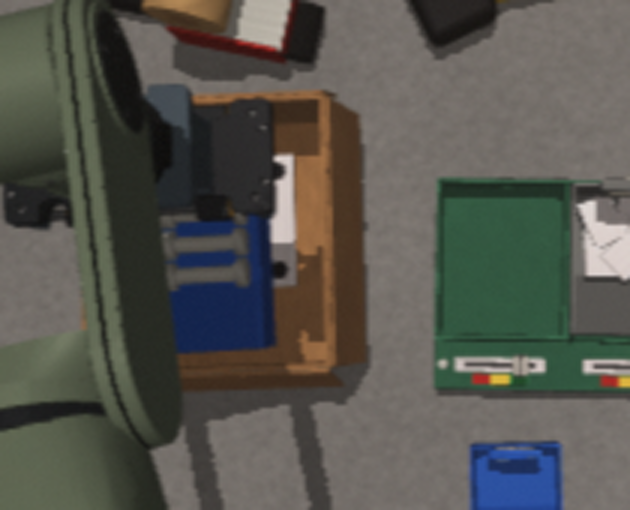

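Emit:
play_rows(motion=[[0, 0.003, 0, 0, 0.4], [0, 0.004, 0, 0, 0.4], [0, 0.004, 0, 0, 0.4], [0, 0.004, 0, 0, 0.4], [0, 0.004, 0, 0, 0.4], [0, 0.004, 0, 0, 0.4], [0, 0.004, 0, 0, 0.4], [0, 0.004, 0, 0, 0.4]], squeeze=18)

```text
time_s: 10.87
ee_pos: [600.6, 172.7, 201.0]
ee_rot: [127.2, 90.0, 131.0]
force: [-0.3, -0.1, -3.4]
gripper_width: 59.8
```

```bash
cat > look.py <<'E'
from h import *
import sys
s=sensors.state(); f=grab_frame("wrist"); g=grab_frame("scene"); print(s["time_s"],s["ee_pos"],s["force"],s["torque"],s["gripper_width"])
a=[int(x) for x in sys.argv[2:6]] or [100,260,200,450]
cv2.imwrite(f"pics/{sys.argv[1]}.png",np.vstack([f["img"][:300],cv2.resize(g["img"][a[0]:a[1],a[2]:a[3]],(512,300),interpolation=cv2.INTER_CUBIC)]))
E
python3 look.py w6
```

```text
10.8667 [600.58223536 172.698034   200.956079  ] [-0.25020304 -0.10967745 -3.36583398] [ 0.09369343 -0.15653489  0.01074805] 59.75339445196929
```

View pics/w6.png

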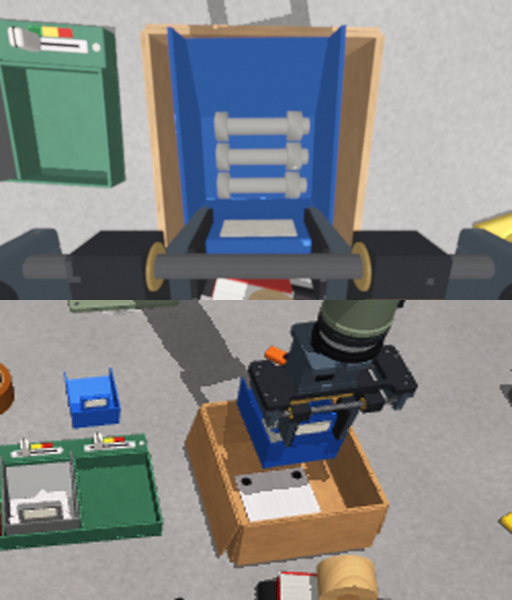

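Emit:
play_rows(motion=[[0, 0, 0, 0, 0.4], [0, 0, 0, 0, 0.4], [0, 0, 0, 0, 0.4], [0, 0, 0, 0, 0.4], [0, 0, 0, 0, 0.4], [0, 0, 0, 0, 0.4], [0, 0, 0, 0, 0.4], [0, 0, 0, 0, 0.4]], squeeze=11)

```text
time_s: 11.63
ee_pos: [600.6, 172.7, 201.0]
ee_rot: [133.9, 90.0, 137.7]
force: [-0.0, -0.7, -4.2]
gripper_width: 60.4
```

```bash
python3 look.py w7
```

```text
11.6333 [600.57584594 172.70378263 200.96137067] [-0.03118909 -0.6534477  -4.22585422] [ 0.05371845 -0.16682601 -0.03667293] 60.35990098023362
```

View pics/w7.png

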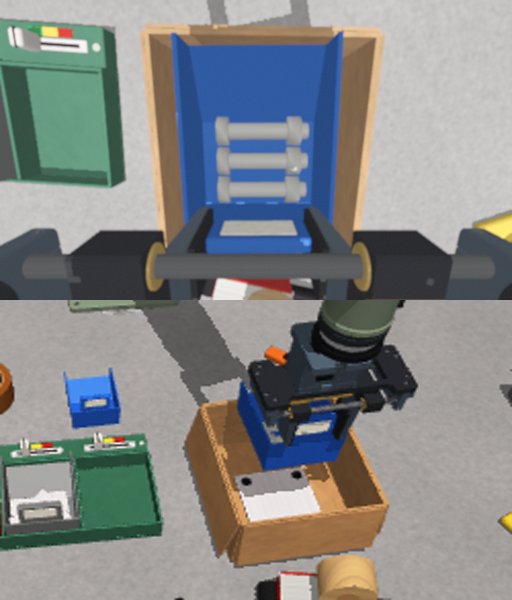

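Slight tipping has begun (front edge dropped from row 38 to 45). A little looser.

Emit:
play_rows(motion=[[0, 0, 0, 0, 0.4], [0, 0, 0, 0, 0.4], [0, 0, 0, 0, 0.4], [0, 0, 0, 0, 0.4], [0, 0, 0, 0, 0.4], [0, 0, 0, 0, 0.4], [0, 0, 0, 0, 0.4], [0, 0, 0, 0, 0.4]], squeeze=9.5)

```text
time_s: 12.4
ee_pos: [600.6, 172.7, 201.0]
ee_rot: [109.8, 90.0, 113.7]
force: [0.6, 0.3, -3.8]
gripper_width: 60.1
```

```bash
python3 look.py w8
```

```text
12.4 [600.59788624 172.71630797 200.96081499] [ 0.62025703  0.29940681 -3.78968524] [ 0.11289192 -0.09630267 -0.01880697] 60.14574355146506
```

View pics/w8.png

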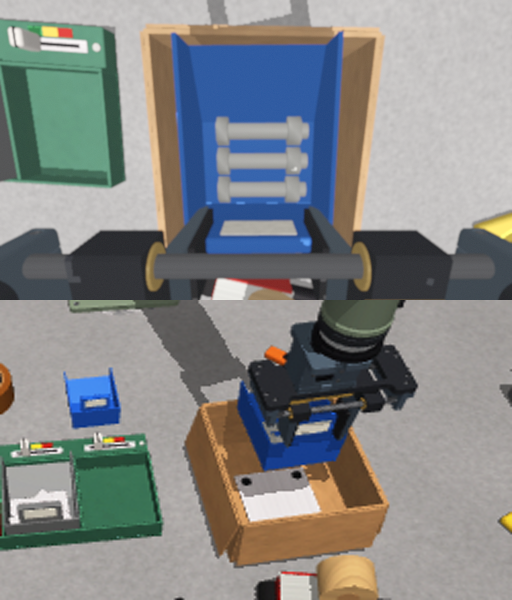

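Emit:
play_rows(motion=[[0, 0, 0, 0, 0.4], [0, 0, 0, 0, 0.4], [0, 0, 0, 0, 0.4], [0, 0, 0, 0, 0.4], [0, 0, 0, 0, 0.4], [0, 0, 0, 0, 0.4], [0, 0, 0, 0, 0.4], [0, 0, 0, 0, 0.4]], squeeze=8)

```text
time_s: 13.17
ee_pos: [600.6, 172.7, 201.0]
ee_rot: [115.4, 90.0, 119.2]
force: [-0.5, -0.4, -3.2]
gripper_width: 60.1
```

```bash
python3 look.py w9
```

```text
13.1667 [600.56404149 172.73445652 200.98344887] [-0.46758503 -0.36807898 -3.15994882] [-0.01586633 -0.04284207  0.00823917] 60.133326514585896
```

View pics/w9.png

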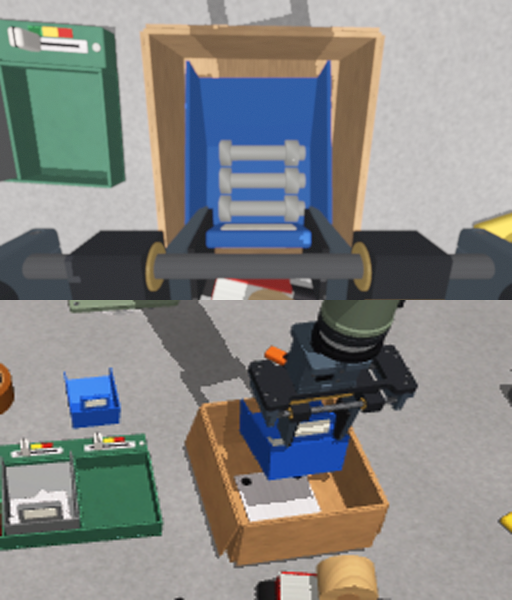

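Emit:
play_rows(motion=[[0, 0, 0, 0, 0.4], [0, 0, 0, 0, 0.4], [0, 0, 0, 0, 0.4], [0, 0, 0, 0, 0.4], [0, 0, 0, 0, 0.4], [0, 0, 0, 0, 0.4], [0, 0, 0, 0, 0.4], [0, 0, 0, 0, 0.4]], squeeze=7)

```text
time_s: 13.93
ee_pos: [600.6, 172.7, 201.0]
ee_rot: [86.5, 90.0, 90.4]
force: [-0.8, -1.3, -2.3]
gripper_width: 60.4
```

```bash
python3 look.py w10
```

```text
13.9333 [600.59013916 172.72543546 200.98569897] [-0.75398658 -1.32169762 -2.32487412] [ 0.09053776 -0.08502116  0.02944931] 60.4417892680401
```

View pics/w10.png

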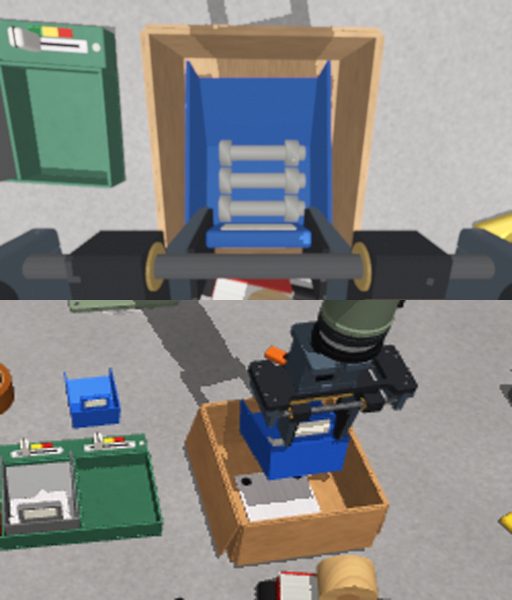

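```bash
cat > fitbin.py <<'E'
from h import *
# bin-plane coords: bx from centre, bz above underside ; returns pixel in wrist image
def pix(f,bx,by,bz,th,px,pz,tw=0):
    """px,pz: bin coords of the point at TCP+19mm (grasp pt), th deg front-down"""
    a,b=bx-px,bz-pz; t=np.radians(th)
    x=a*np.cos(t)-b*np.sin(t); z=a*np.sin(t)+b*np.cos(t)   # world-ish forward, up
    tool=np.array([-19-z, by, x,1])  # tool x down, y, z forward
    T=np.array(f["tool_from_camera"]); c=np.linalg.inv(T)@tool
    return np.array([f["fx"]*c[0]/c[2]+f["cx"], f["fy"]*c[1]/c[2]+f["cy"]])
E
python3 - <<'E'
from fitbin import *
f=grab_frame("wrist")
for th,pz in [(0,85),(0,88),(3,85),(10,85),(15,85),(20,85),(25,85),(20,90)]:
    print(th,pz,[np.round(pix(f,*q,th,58,pz)) for q in [(-65,-52,60),(-65,52,60),(-65,0,31),(53,-30,100),(53,30,100),(63,30,100),(62,-50,60)]])
im=f["img"]; cv2.imwrite("pics/c10.png",cv2.resize(im[40:300,150:370],None,fx=3,fy=2.3,interpolation=cv2.INTER_CUBIC))
E
```

```text
0 85 [array([168.,  31.]), array([349.,  31.]), array([258.,  43.]), array([204., 249.]), array([312., 249.]), array([311., 265.]), array([187., 233.])]
0 88 [array([170.,  33.]), array([347.,  33.]), array([258.,  44.]), array([205., 247.]), array([311., 247.]), array([310., 262.]), array([188., 231.])]
3 85 [array([172.,  37.]), array([345.,  37.]), array([258.,  50.]), array([204., 248.]), array([312., 248.]), array([311., 264.]), array([187., 235.])]
10 85 [array([179.,  51.]), array([338.,  51.]), array([258.,  66.]), array([204., 244.]), array([312., 244.]), array([312., 262.]), array([187., 239.])]
15 85 [array([184.,  61.]), array([333.,  61.]), array([258.,  77.]), array([204., 242.]), array([312., 242.]), array([312., 260.]), array([187., 242.])]
20 85 [array([188.,  71.]), array([329.,  71.]), array([258.,  88.]), array([205., 239.]), array([312., 239.]), array([312., 257.]), array([187., 246.])]
25 85 [array([191.,  81.]), array([326.,  81.]), array([258.,  99.]), array([205., 237.]), array([312., 237.]), array([312., 255.]), array([187., 249.])]
20 90 [array([189.,  74.]), array([327.,  74.]), array([258.,  91.]), array([206., 238.]), array([310., 238.]), array([310., 256.]), array([189., 245.])]
```

View pics/c10.png

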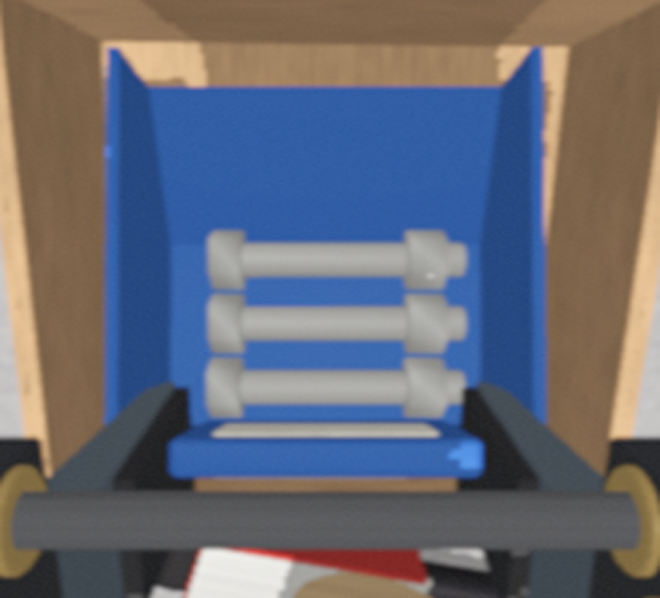

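Emit:
play_rows(motion=[[0, 0, 0, 0, 0.4], [0, 0, 0, 0, 0.4], [0, 0, 0, 0, 0.4], [0, 0, 0, 0, 0.4], [0, 0, 0, 0, 0.4], [0, 0, 0, 0, 0.4], [0, 0, 0, 0, 0.4], [0, 0, 0, 0, 0.4]], squeeze=6)

```text
time_s: 14.75
ee_pos: [600.6, 172.7, 201.0]
ee_rot: [58.6, 90.0, 62.5]
force: [0.6, 0.2, -3.5]
gripper_width: 59.9
```

```bash
python3 look.py w11
```

```text
14.75 [600.61485596 172.719266   200.98676806] [ 0.58027952  0.216203   -3.47280962] [ 0.01353009 -0.06989578  0.00439909] 59.927611773675835
```

View pics/w11.png

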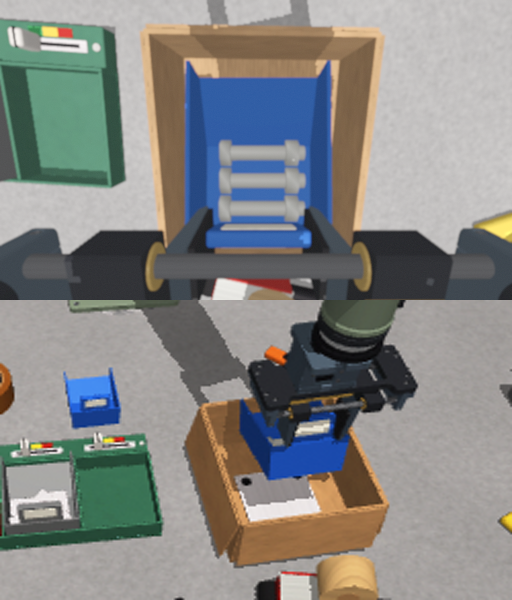

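Emit:
play_rows(motion=[[0, 0, -0.01, 0, 0.4], [0, 0, -0.025, 0, 0.4], [0, 0, -0.04, 0, 0.4], [0, 0, -0.055, 0, 0.4], [0, 0, -0.07, 0, 0.4], [0, 0, -0.082, 0, 0.4], [0, 0, -0.09, 0, 0.4], [0, 0, -0.093, 0, 0.4]], squeeze=8)

```text
time_s: 15.52
ee_pos: [599.6, 172.5, 105.9]
ee_rot: [-170.9, 89.8, -167.1]
force: [-0.3, 1.0, -3.7]
gripper_width: 60.0
```

Emit:
play_rows(motion=[[0.003, 0, -0.004, 0, 0.4], [0.006, 0, -0.008, 0, 0.4], [0.009, 0, -0.012, 0, 0.4], [0.012, 0, -0.016, 0, 0.4], [0.015, 0, -0.019, 0, 0.4], [0.018, 0, -0.022, 0, 0.4], [0.02, 0, -0.025, 0, 0.4], [0.02, 0, -0.026, 0, 0.4]], squeeze=6)

```text
time_s: 16.18
ee_pos: [622.2, 172.9, 82.3]
ee_rot: [8.0, 89.8, 11.8]
force: [3.4, 1.1, 2.2]
gripper_width: 59.8
```

```bash
python3 look.py w12
```

```text
16.1833 [622.2247209  172.86521415  82.28788046] [3.39308784 1.0710298  2.17366276] [ 0.1655451  -0.46728888 -0.04096172] 59.79934099621891
```

View pics/w12.png

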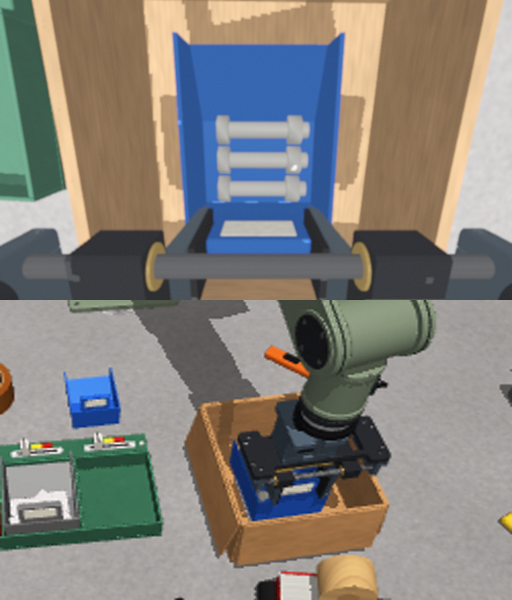

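Emit:
play_rows(motion=[[0.002, 0, -0.002, 0, 0.4], [0.003, 0, -0.004, 0, 0.4], [0.003, 0, -0.004, 0, 0.4], [0.003, 0, -0.004, 0, 0.7], [0.003, 0, -0.004, 0, 0.8], [0.003, 0, -0.004, 0, 0.8], [0.003, 0, -0.002, 0, 0.8], [0.003, 0, 0, 0, 0.8]])

```text
time_s: 16.95
ee_pos: [623.0, 172.5, 81.6]
ee_rot: [-170.7, 89.9, -166.8]
force: [0.5, -0.3, -0.2]
gripper_width: 72.7
```

```bash
python3 look.py w13; python3 - <<'E'
from fitbin import *
f=grab_frame("wrist"); print(sensors.state()["ee_pos"])
for px in (56,58,60):
  for pz in (80,85,90):
    print(px,pz,[np.round(pix(f,*q,0,px,pz)) for q in [(-65,-52,60),(-65,52,60),(-65,0,31),(53,-30,100),(53,30,100),(63,30,100),(62,-50,60)]])
E
```

```text
16.95 [622.96124573 172.54279881  81.62574842] [ 0.46125856 -0.25478867 -0.21757181] [-0.02997009  0.02402515  0.04373149] 72.68911194370165
[623.6140135  172.74289791  82.19122435]
56 80 [array([166.,  33.]), array([351.,  33.]), array([258.,  45.]), array([203., 257.]), array([314., 257.]), array([313., 273.]), array([186., 239.])]
56 85 [array([169.,  35.]), array([348.,  35.]), array([258.,  46.]), array([204., 252.]), array([312., 252.]), array([311., 268.]), array([188., 236.])]
56 90 [array([171.,  37.]), array([346.,  37.]), array([258.,  48.]), array([206., 248.]), array([310., 248.]), array([310., 264.]), array([189., 233.])]
58 80 [array([165.,  29.]), array([351.,  29.]), array([258.,  41.]), array([202., 254.]), array([314., 254.]), array([313., 270.]), array([185., 236.])]
58 85 [array([168.,  31.]), array([349.,  31.]), array([258.,  43.]), array([204., 249.]), array([312., 249.]), array([311., 265.]), array([187., 233.])]
58 90 [array([171.,  34.]), array([346.,  34.]), array([258.,  45.]), array([206., 245.]), array([311., 245.]), array([310., 261.]), array([189., 230.])]
60 80 [array([165.,  25.]), array([352.,  25.]), array([258.,  38.]), array([202., 250.]), array([314., 250.]), array([313., 267.]), array([185., 233.])]
60 85 [array([168.,  27.]), array([349.,  27.]), array([258.,  40.]), array([204., 246.]), array([312., 246.]), array([312., 262.]), array([187., 230.])]
60 90 [array([171.,  30.]), array([346.,  30.]), array([258.,  42.]), array([206., 242.]), array([311., 242.]), array([310., 257.]), array([189., 227.])]
```

View pics/w13.png

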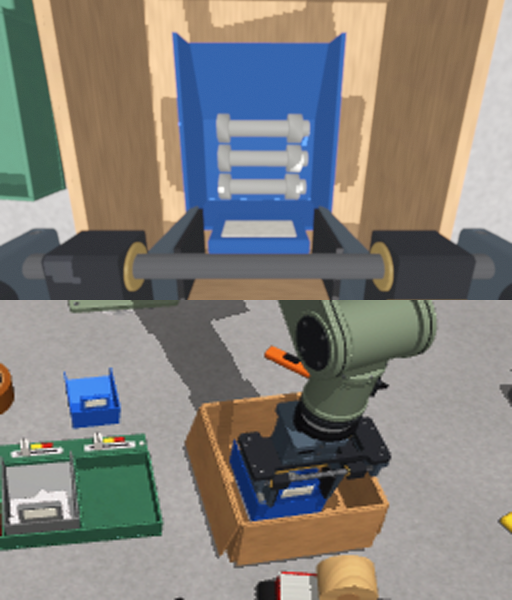

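Emit:
play_rows(motion=[[0, 0, 0, 0, 0.6], [0, 0, 0, 0, 0.4], [0, 0, 0, 0, 0.4], [0, 0, 0, 0, 0.4], [0, 0, 0.003, 0, 0.4], [0, 0, 0.012, 0, 0.4], [0, 0, 0.027, 0, 0.4], [0, 0, 0.047, 0, 0.4]], squeeze=30)

```text
time_s: 17.77
ee_pos: [622.3, 172.3, 127.9]
ee_rot: [-168.7, 89.8, -164.8]
force: [0.6, 0.3, -3.7]
gripper_width: 59.7
```

Emit:
play_rows(motion=[[0, 0.002, 0.02, 0, 0.4], [-0.005, 0.003, 0.04, 0, 0.4], [-0.012, 0.003, 0.06, 0, 0.4], [-0.018, 0.003, 0.07, 0, 0.4], [-0.023, 0.003, 0.075, 0, 0.4], [-0.023, 0.003, 0.077, 0, 0.4], [-0.023, 0.003, 0.077, 0, 0.4], [-0.023, 0.003, 0.077, 0, 0.4]])

```text
time_s: 18.43
ee_pos: [600.2, 175.5, 204.8]
ee_rot: [-168.2, 89.9, -164.4]
force: [0.2, -0.1, -3.0]
gripper_width: 59.7
```

Emit:
play_rows(motion=[[0, 0, 0, 0, 0.4], [0, 0, 0, 0, 0.4], [0, 0, 0, 0, 0.4], [0, 0, 0, 0, 0.4], [0, 0, 0, 0, 0.4], [0, 0, 0, 0, 0.4], [0, 0, 0, 0, 0.4], [0, 0, 0, 0, 0.4]], squeeze=9)

```text
time_s: 19.1
ee_pos: [600.6, 175.8, 206.0]
ee_rot: [102.6, 90.0, 106.4]
force: [0.4, -0.3, -3.6]
gripper_width: 59.9
```

```bash
python3 look.py w14
```

```text
19.1 [600.56593748 175.75080069 205.98462971] [ 0.42321136 -0.25927234 -3.55541824] [ 0.08733633 -0.02577319  0.01698959] 59.86660392233367
```

View pics/w14.png

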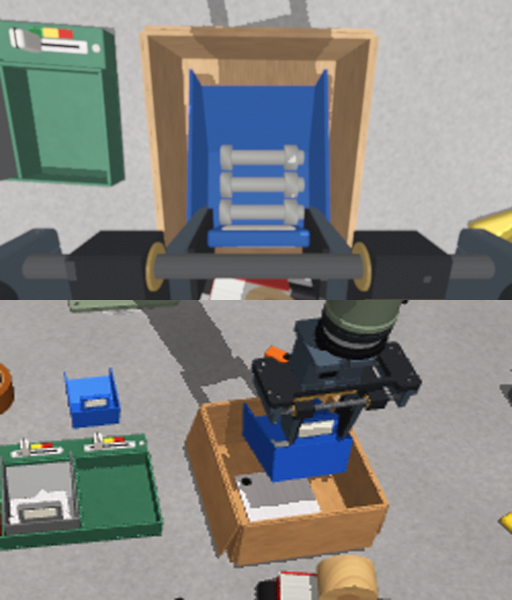

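Emit:
play_rows(motion=[[0, 0, 0, 0, 0.4], [0, 0, 0, 0, 0.4], [0, 0, 0, 0, 0.4], [0, 0, 0, 0, 0.4], [0, 0, 0, 0, 0.4], [0, 0, 0, 0, 0.4], [0, 0, 0, 0, 0.4], [0, 0, 0, 0, 0.4]], squeeze=7)

```text
time_s: 19.87
ee_pos: [600.6, 175.7, 206.0]
ee_rot: [123.2, 90.0, 127.1]
force: [-0.4, -1.0, -4.2]
gripper_width: 59.6
```

```bash
python3 look.py w15
```

```text
19.8667 [600.59197563 175.70553823 205.95505642] [-0.40698377 -1.00248866 -4.19514088] [ 0.01795392 -0.04446528  0.04445531] 59.642098384976066
```

View pics/w15.png

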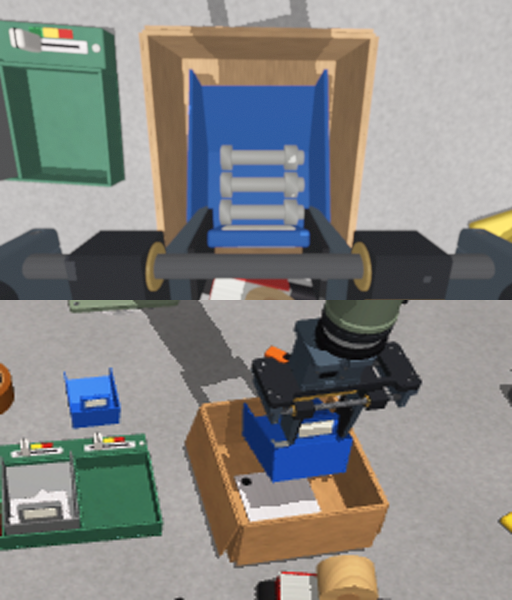

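Emit:
play_rows(motion=[[0, 0, -0.008, 0, 0.4], [0, 0, -0.02, 0, 0.4], [-0.003, 0, -0.032, 0, 0.4], [-0.007, 0, -0.042, 0, 0.4], [-0.012, 0, -0.047, 0, 0.4], [-0.016, 0, -0.05, 0, 0.4], [-0.02, 0, -0.05, 0, 0.4], [-0.02, 0, -0.05, 0, 0.4]], squeeze=5.5)

```text
time_s: 20.63
ee_pos: [579.9, 175.8, 156.3]
ee_rot: [143.5, 90.0, 147.4]
force: [-0.0, 0.1, -3.4]
gripper_width: 59.6
```

```bash
python3 look.py w16
```

```text
20.6333 [579.87599597 175.77335232 156.32249313] [-0.03978471  0.10632327 -3.4376527 ] [ 0.10067828 -0.0289755  -0.01148868] 59.607725941305354
```

View pics/w16.png

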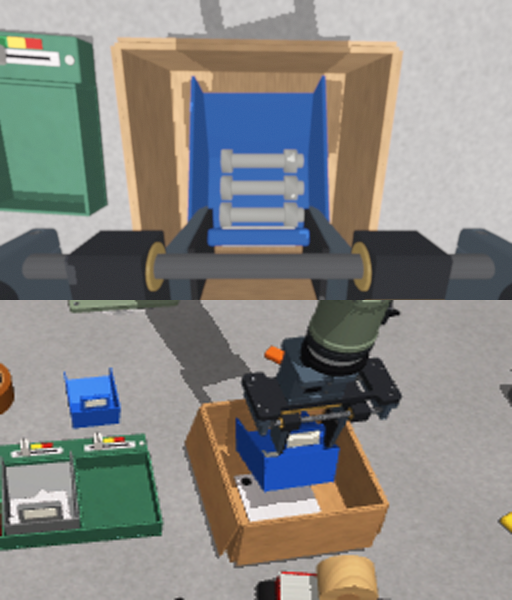

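Emit:
play_rows(motion=[[-0.006, -0.001, 0, 0, 0.4], [-0.012, -0.002, 0.001, 0, 0.4], [-0.018, -0.003, 0.003, 0, 0.4], [-0.024, -0.004, 0.006, 0, 0.4], [-0.03, -0.004, 0.009, 0, 0.4], [-0.035, -0.004, 0.012, 0, 0.4], [-0.04, -0.004, 0.015, 0, 0.4], [-0.04, -0.004, 0.015, 0, 0.4]], squeeze=6.5)

```text
time_s: 21.4
ee_pos: [539.8, 171.8, 172.0]
ee_rot: [33.4, 89.9, 37.3]
force: [0.6, -0.3, -3.0]
gripper_width: 59.8
```

```bash
python3 look.py w17
```

```text
21.4 [539.84886179 171.84434111 172.01750907] [ 0.59796588 -0.27626638 -2.95359005] [ 0.04916308 -0.17054371 -0.02267181] 59.84323354895209
```

View pics/w17.png

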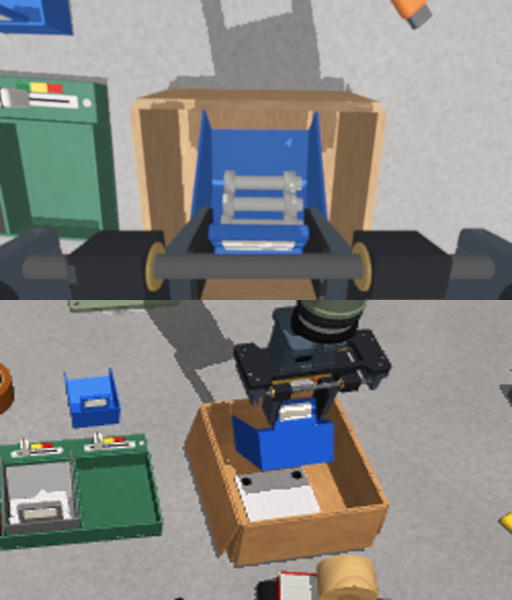

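Emit:
play_rows(motion=[[-0.006, 0, 0.002, 0, 0.4], [-0.012, 0, 0.004, 0, 0.4], [-0.018, 0, 0.007, 0, 0.4], [-0.024, 0, 0.01, 0, 0.4], [-0.03, -0.001, 0.013, 0, 0.4], [-0.035, -0.001, 0.015, 0, 0.4], [-0.04, -0.001, 0.017, 0, 0.4], [-0.045, -0.001, 0.018, 0, 0.4]], squeeze=7)

```text
time_s: 22.17
ee_pos: [494.9, 170.7, 189.3]
ee_rot: [90.2, 90.0, 94.1]
force: [2.0, 0.9, -2.8]
gripper_width: 60.1
```

```bash
python3 look.py w18
```

```text
22.1667 [494.92698214 170.6853671  189.28498215] [ 1.98094486  0.90383586 -2.78482489] [ 0.035251   -0.31841776  0.02412412] 60.143051582046105
```

View pics/w18.png

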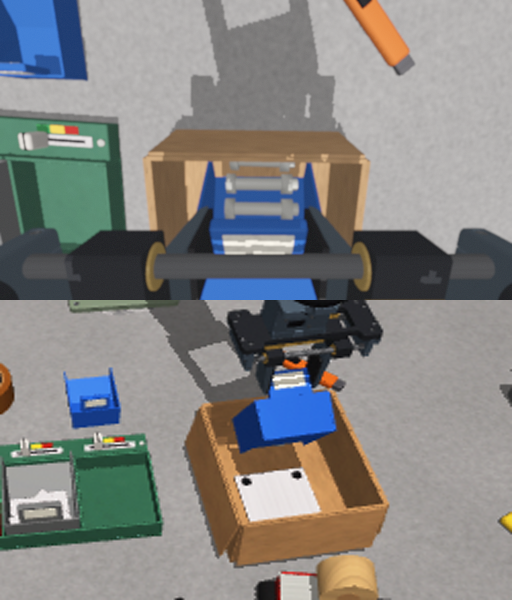

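Emit:
play_rows(motion=[[-0.005, 0, 0.001, 0, 0.4], [-0.01, 0, 0.003, 0, 0.4], [-0.015, 0, 0.005, 0, 0.4], [-0.02, 0, 0.007, 0, 0.4], [-0.025, 0, 0.009, 0, 0.4], [-0.03, 0, 0.01, 0, 0.4], [-0.035, 0, 0.011, 0, 0.4], [-0.038, 0, 0.012, 0, 0.4]])

```text
time_s: 22.93
ee_pos: [456.8, 170.7, 201.1]
ee_rot: [152.3, 90.0, 156.2]
force: [0.8, 0.2, -3.3]
gripper_width: 59.7
```

```bash
python3 look.py w19
```

```text
22.9333 [456.83864147 170.69281326 201.10484924] [ 0.78278201  0.21402825 -3.30954885] [-0.02400682 -0.33604973 -0.04556896] 59.72523675039994
```

View pics/w19.png

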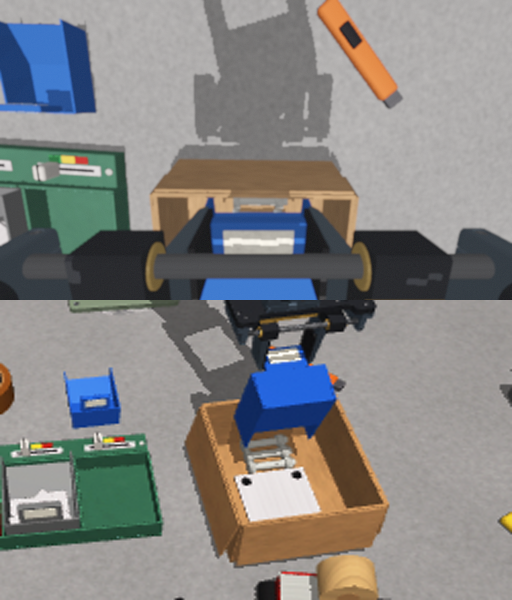

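Emit:
play_rows(motion=[[0.005, 0, 0.002, 0, 0.4], [0.012, 0, 0.004, 0, 0.4], [0.02, 0, 0.008, 0, 0.4], [0.028, 0, 0.014, 0, 0.4], [0.036, 0, 0.022, 0, 0.4], [0.043, 0, 0.03, 0, 0.4], [0.05, 0, 0.038, 0, 0.4], [0.05, 0, 0.04, 0, 0.4]])

```text
time_s: 23.7
ee_pos: [510.4, 170.9, 242.2]
ee_rot: [12.0, 89.8, 15.8]
force: [0.4, 0.4, -1.7]
gripper_width: 60.1
```

```bash
python3 - <<'E'
from h import *
s=sensors.state(); f=grab_frame("wrist"); g=grab_frame("scene"); print(s["time_s"],s["ee_pos"],s["force"],s["torque"],s["gripper_width"])
cv2.imwrite("pics/w20.png",np.vstack([f["img"][100:300],cv2.resize(g["img"][120:250,280:400],(512,400),interpolation=cv2.INTER_CUBIC)]))
E
```

```text
23.7 [510.41399457 170.94359995 242.21527932] [ 0.37712965  0.35651174 -1.74452737] [ 0.04475183  0.11372841 -0.0220519 ] 60.14666296664073
```

View pics/w20.png

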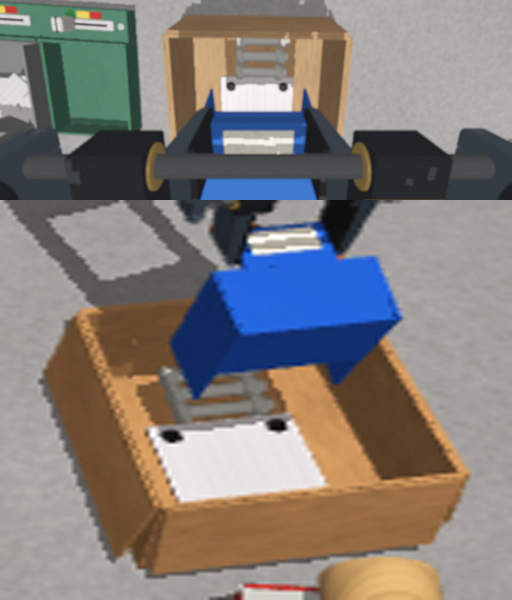

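Emit:
play_rows(motion=[[0.01, 0.001, -0.01, 0, 0.4], [0.03, 0.002, -0.02, 0, 0.4], [0.055, 0.003, -0.03, 0, 0.4], [0.075, 0.005, -0.036, 0, 0.4], [0.09, 0.006, -0.036, 0, 0.4], [0.1, 0.007, -0.036, 0, 0.4], [0.108, 0.008, -0.036, 0, 0.4], [0.115, 0.008, -0.036, 0, 0.4]], squeeze=6)

```text
time_s: 24.47
ee_pos: [622.4, 179.3, 203.9]
ee_rot: [161.1, 89.8, 165.0]
force: [-5.8, 1.9, 6.5]
gripper_width: 59.5
```

Emit:
play_rows(motion=[[0.005, 0, 0, 0, 0.4], [0.01, 0, 0, 0, 0.4], [0.015, 0.001, 0, 0, 0.4], [0.02, 0.001, 0, 0, 0.4], [0.024, 0.001, 0, 0, 0.4], [0.028, 0.001, 0, 0, 0.4], [0.031, 0.001, 0, 0, 0.4], [0.034, 0.001, 0, 0, 0.4]])

```text
time_s: 25.13
ee_pos: [656.8, 179.7, 205.0]
ee_rot: [135.6, 90.0, 139.5]
force: [-2.0, 1.2, 3.0]
gripper_width: 59.9
```

```bash
python3 look.py w21
```

```text
25.1333 [656.76510629 179.7121211  204.98224366] [-1.95228747  1.18784915  2.97957602] [ 0.10052212  0.30598091 -0.03830083] 59.92567603780724
```

View pics/w21.png

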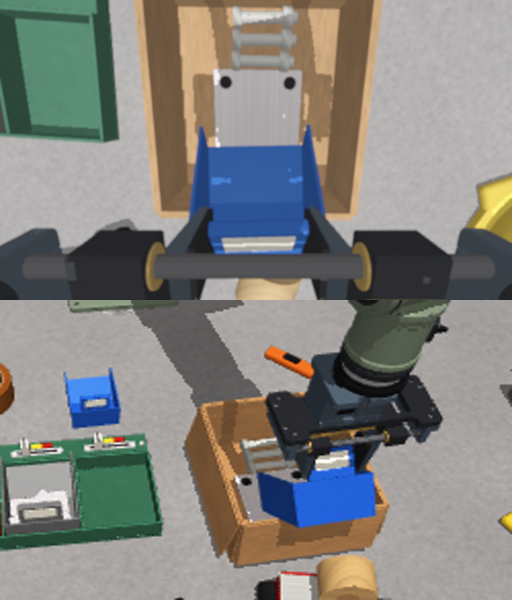

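Emit:
play_rows(motion=[[-0.002, 0, 0.01, 0, 0.4], [-0.005, 0, 0.03, 0, 0.4], [-0.012, 0, 0.055, 0, 0.4], [-0.03, -0.005, 0.075, -0.02, 0.4], [-0.055, -0.012, 0.085, -0.04, 0.4], [-0.085, -0.022, 0.09, -0.06, 0.4], [-0.12, -0.034, 0.09, -0.07, 0.4], [-0.158, -0.048, 0.09, -0.08, 0.4]], squeeze=18)

```text
time_s: 25.9
ee_pos: [497.6, 131.3, 295.2]
ee_rot: [-4.4, 89.9, -5.2]
force: [-0.0, -0.5, -1.2]
gripper_width: 59.9
```

Emit:
play_rows(motion=[[-0.036, -0.014, 0, 0, 0.4], [-0.07, -0.028, 0, 0, 0.4], [-0.1, -0.042, 0, 0, 0.4], [-0.12, -0.055, 0, 0, 0.4], [-0.132, -0.06, -0.005, 0, 0.4], [-0.134, -0.062, -0.02, 0, 0.4], [-0.134, -0.062, -0.045, 0, 0.4], [-0.134, -0.062, -0.07, 0, 0.4]])

```text
time_s: 26.57
ee_pos: [364.7, 69.3, 225.3]
ee_rot: [3.6, 89.8, 2.9]
force: [-0.6, 0.6, -1.4]
gripper_width: 59.9
```

```bash
python3 look.py w22 60 260 180 420; python3 - <<'E'
from h import *
t=grab_frame("top"); cv2.imwrite("pics/t22.png",t["img"])
E
```

```text
26.5667 [364.748598    69.34619982 225.28609016] [-0.60720601  0.63743185 -1.42115632] [ 0.01742781  0.00621545 -0.00597333] 59.9328774556132
```

View pics/w22.png

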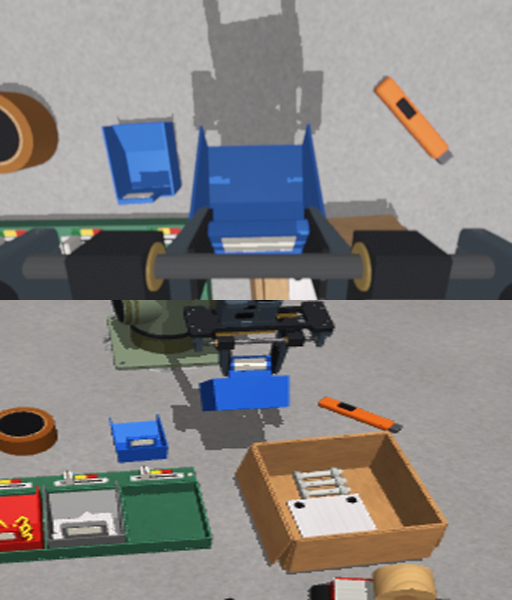

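View pics/t22.png

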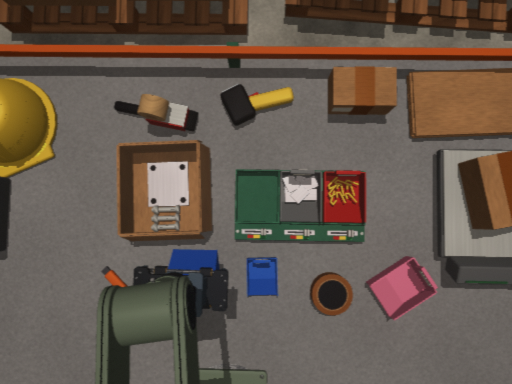

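Emit:
play_rows(motion=[[-0.005, 0, -0.01, 0, 0.4], [-0.012, 0, -0.025, 0, 0.4], [-0.018, 0, -0.045, 0, 0.4], [-0.02, 0, -0.063, 0, 0.4], [-0.02, 0, -0.078, 0, 0.4], [-0.02, 0, -0.088, 0, 0.4], [-0.02, 0, -0.093, 0, 0.4], [-0.02, 0, -0.094, 0, 0.4]], squeeze=7)

```text
time_s: 27.38
ee_pos: [347.7, 69.1, 133.1]
ee_rot: [-16.1, 89.6, -16.8]
force: [0.3, -3.9, 7.3]
gripper_width: 60.1
```

Emit:
play_rows(motion=[[0.006, 0, -0.003, 0, 0.4], [0.013, 0, -0.006, 0, 0.4], [0.02, 0, -0.009, 0, 0.4], [0.028, 0, -0.012, 0, 0.4], [0.036, 0, -0.015, 0, 0.4], [0.044, 0, -0.018, 0, 0.4], [0.052, 0, -0.022, 0, 0.4], [0.058, 0, -0.025, 0, 0.4]], squeeze=6)

```text
time_s: 28.05
ee_pos: [404.2, 69.8, 106.1]
ee_rot: [6.8, 89.9, 6.0]
force: [0.8, -1.3, 2.0]
gripper_width: 59.7
```

```bash
python3 look.py w23 60 260 180 420
```

```text
28.05 [404.24469872  69.75431217 106.06300747] [ 0.79596151 -1.29856472  2.0365154 ] [-0.36379972 -0.25750502  0.06527875] 59.693994534079835
```

View pics/w23.png

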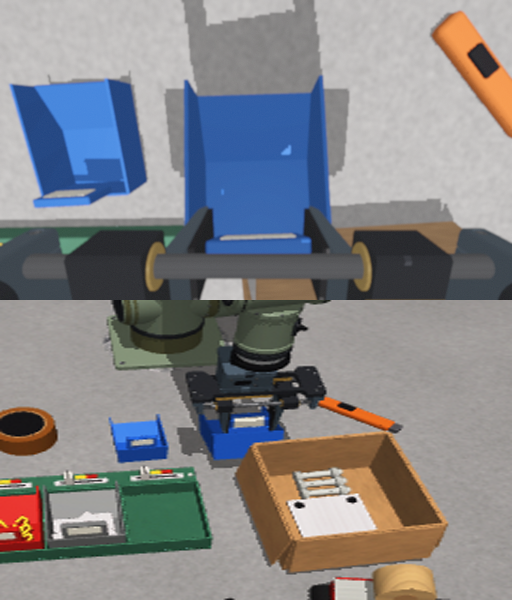

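Emit:
play_rows(motion=[[0.004, 0, -0.004, 0, 0.4], [0.007, 0, -0.008, 0, 0.4], [0.01, 0, -0.012, 0, 0.4], [0.012, 0, -0.016, 0, 0.4], [0.012, 0, -0.02, 0, 0.4], [0.012, 0, -0.024, 0, 0.4], [0.012, 0, -0.028, 0, 0.4], [0.012, 0, -0.028, 0, 0.4]], squeeze=5)

```text
time_s: 28.82
ee_pos: [413.0, 69.7, 76.8]
ee_rot: [-179.2, 89.8, -180.0]
force: [-0.2, 0.3, -0.8]
gripper_width: 60.1
```

```bash
python3 look.py w24 60 260 180 420
```

```text
28.8167 [413.01638759  69.69884542  76.80824538] [-0.19081935  0.28985254 -0.79320495] [ 0.06847657 -0.06987234 -0.03186595] 60.05289249375835
```

View pics/w24.png

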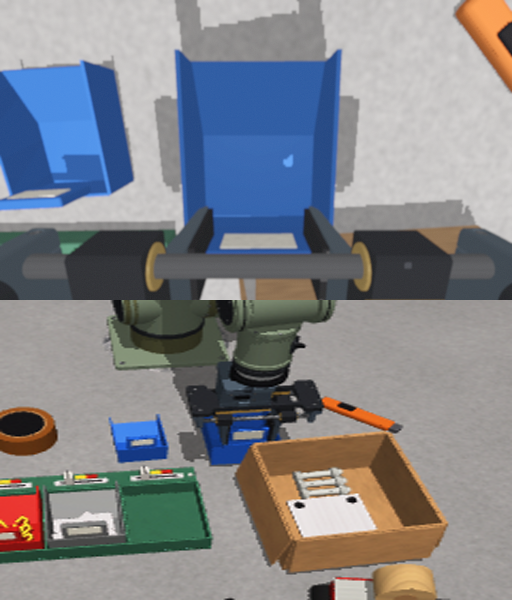

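Emit:
play_rows(motion=[[0, 0, -0.002, 0, 0.4], [0, 0, -0.004, 0, 0.4], [0, 0, -0.005, 0, 0.6], [0, 0, -0.005, 0, 0.75], [0, 0, -0.005, 0, 0.75], [0, 0, -0.007, 0, 0.75], [0, 0, -0.009, 0, 0.75], [0, 0, -0.01, 0, 0.75]], squeeze=4)

```text
time_s: 29.58
ee_pos: [414.3, 69.7, 67.7]
ee_rot: [176.2, 90.0, 175.4]
force: [-1.0, 0.0, -0.6]
gripper_width: 68.6
```

```bash
python3 - <<'E'
from h import *
s=sensors.state(); f=grab_frame("wrist"); print(s["time_s"],s["ee_pos"],s["force"],s["gripper_width"])
cv2.imwrite("pics/w25raw.png",f["img"])
a=cv2.imread("pics/w3.png")[10:260,150:370]; b=f["img"][10:260,150:370]
cv2.imwrite("pics/w25.png",np.hstack([cv2.resize(a,(400,455)),cv2.resize(b,(400,455))]))
E
```

```text
29.5833 [414.29328075  69.69110099  67.65913874] [-1.02587209  0.01199163 -0.61928897] 68.63399180841228
```

View pics/w25.png

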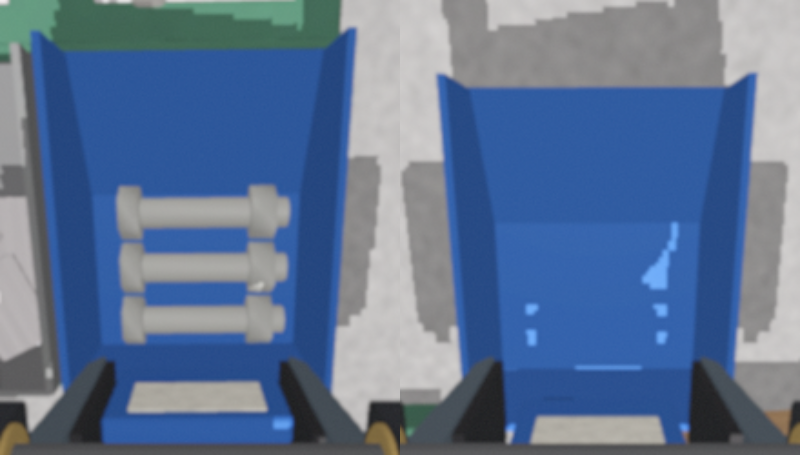

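Emit:
play_rows(motion=[[0.004, 0, 0, 0, 0.75], [0.008, 0, 0, 0, 0.75], [0.011, 0, 0, 0, 0.75], [0.011, 0, 0, 0, 0.75], [0.011, 0, 0, 0, 0.75], [0.011, 0, 0, 0, 0.75], [0.011, 0, 0, 0, 0.75], [0.011, 0, 0, 0, 0.75]])

```text
time_s: 30.3
ee_pos: [425.5, 69.7, 68.0]
ee_rot: [147.8, 90.0, 147.1]
force: [-0.0, -0.3, -0.4]
gripper_width: 68.1
```

```bash
cat > feat.py <<'E'
from h import *
def feats(im):
    b,g,r=[im[:,:,i].astype(float) for i in range(3)]; m=(b>1.6*g)&(b>60)&(b>1.8*r)
    o={}
    # front lip row (subpixel): for columns, first row where blue-ness crosses
    bl=(b-r)
    rows=[]
    for c in range(200,316,4):
        col=bl[20:80,c]; k=np.where(m[20:80,c])[0]
        if len(k): rows.append((c,20+k[0]))
    rows=np.array(rows); o["lip"]=np.round(np.polyfit(rows[:,0]-258,rows[:,1],1),3)
    for nm,rr in (("top",range(50,80,3)),("mid",range(110,180,5))):
        L=[];R=[]
        for q in rr:
            k=np.where(m[q,150:370])[0]+150; L.append(k[0]);R.append(k[-1])
        o[nm]=(round(np.median(L),1),round(np.median(R),1),(np.median(L)+np.median(R))/2)
    # label (bright) patch
    w=(im.min(2)>130)&(np.abs(b-r)<60); w[:205]=0;w[245:]=0;w[:,:212]=0;w[:,305:]=0
    ys,xs=np.where(w); o["label"]=(xs.mean().round(1),ys.mean().round(1),len(xs)) if len(xs) else None
    # floor/ramp crease skipped
    return o
E
python3 - <<'E'
from feat import *
s=sensors.state(); f=grab_frame("wrist"); print(s["time_s"],s["ee_pos"],s["gripper_width"])
cv2.imwrite("pics/w26raw.png",f["img"])
a=cv2.imread("pics/w3.png"); print(feats(a)); print(feats(f["img"]))
a=a[10:260,150:370]; b=f["img"][10:260,150:370]
cv2.imwrite("pics/w26.png",np.hstack([cv2.resize(a,(400,455)),cv2.resize(b,(400,455))]))
E
```

```text
30.3 [425.4535393   69.70782069  67.98175879] 68.13263337330685
{'lip': array([-1.1000e-02,  3.8323e+01]), 'top': (np.float64(170.0), np.float64(341.5), np.float64(255.75)), 'mid': (np.float64(177.0), np.float64(336.5), np.float64(256.75)), 'label': (np.float64(257.7), np.float64(227.8), 1178)}
{'lip': array([-3.0000e-03,  4.1062e+01]), 'top': (np.float64(172.0), np.float64(343.0), np.float64(257.5)), 'mid': (np.float64(178.5), np.float64(337.0), np.float64(257.75)), 'label': (np.float64(258.0), np.float64(231.2), 1235)}
```

View pics/w26.png

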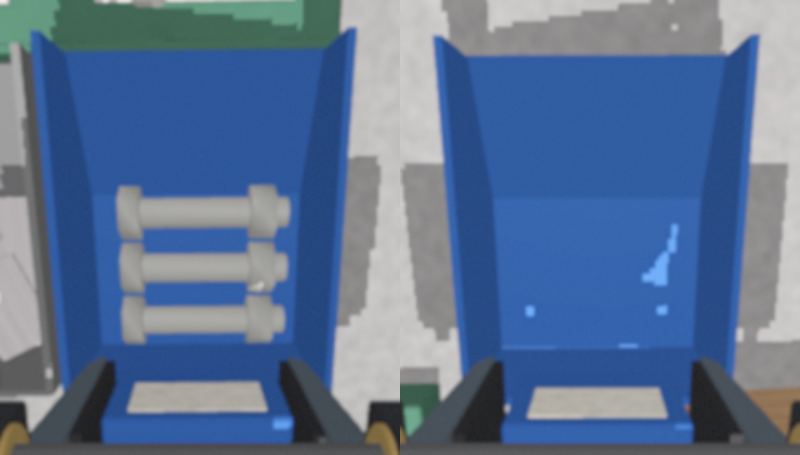

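```bash
python3 - <<'E'
from feat import *
for n in ("w3","w4","w5","w6"): print(n,feats(cv2.imread(f"pics/{n}.png")))
E
```

```text
w3 {'lip': array([-1.1000e-02,  3.8323e+01]), 'top': (np.float64(170.0), np.float64(341.5), np.float64(255.75)), 'mid': (np.float64(177.0), np.float64(336.5), np.float64(256.75)), 'label': (np.float64(257.7), np.float64(227.8), 1178)}
w4 {'lip': array([-8.0000e-03,  3.8364e+01]), 'top': (np.float64(171.0), np.float64(341.5), np.float64(256.25)), 'mid': (np.float64(178.5), np.float64(336.0), np.float64(257.25)), 'label': (np.float64(257.9), np.float64(228.0), 1156)}
w5 {'lip': array([-4.0000e-03,  3.8095e+01]), 'top': (np.float64(170.5), np.float64(342.0), np.float64(256.25)), 'mid': (np.float64(178.0), np.float64(337.0), np.float64(257.5)), 'label': (np.float64(257.5), np.float64(227.9), 1197)}
w6 {'lip': array([-8.0000e-03,  3.8191e+01]), 'top': (np.float64(170.5), np.float64(342.0), np.float64(256.25)), 'mid': (np.float64(177.5), np.float64(337.0), np.float64(257.25)), 'label': (np.float64(257.6), np.float64(227.9), 1195)}
```

Emit:
play_rows(motion=[[0.0016, 0, 0, 0, 0.75], [0.0016, 0, 0, 0, 0.6], [0.0016, 0, 0, 0, 0.4], [0.0016, 0, 0, 0, 0.4], [0.0016, 0, 0, 0, 0.4], [0.0016, 0, 0, 0, 0.4], [0.0016, 0, 0.004, 0, 0.4], [0.0016, 0, 0.012, 0, 0.4]], squeeze=55)

```text
time_s: 31.02
ee_pos: [426.1, 69.6, 79.6]
ee_rot: [-172.7, 89.8, -173.5]
force: [0.5, -0.2, -1.0]
gripper_width: 59.3
```

Emit:
play_rows(motion=[[0, 0, 0.015, 0, 0.4], [0, 0, 0.035, 0, 0.4], [0, 0, 0.06, 0, 0.4], [0, 0, 0.085, 0, 0.4], [0, 0, 0.105, 0, 0.4], [0, 0, 0.12, 0, 0.4], [0, 0, 0.13, 0, 0.4], [0, 0, 0.135, 0, 0.4]])

```text
time_s: 31.68
ee_pos: [427.7, 69.8, 217.1]
ee_rot: [9.7, 89.8, 9.0]
force: [-0.0, 0.2, -0.7]
gripper_width: 59.3
```

```bash
python3 - <<'E'
from feat import *
s=sensors.state(); f=grab_frame("wrist"); print(s["time_s"],s["ee_pos"],s["force"],s["gripper_width"])
cv2.imwrite("pics/w27raw.png",f["img"]); print(feats(f["img"]))
E
```

```text
31.6833 [427.70592907  69.79167916 217.05988343] [-0.01707677  0.18931987 -0.6924256 ] 59.316093039940355
{'lip': array([ 0.   , 38.207]), 'top': (np.float64(172.0), np.float64(343.0), np.float64(257.5)), 'mid': (np.float64(163.0), np.float64(336.5), np.float64(249.75)), 'label': (np.float64(258.0), np.float64(228.2), 1239)}
```

View pics/w27raw.png

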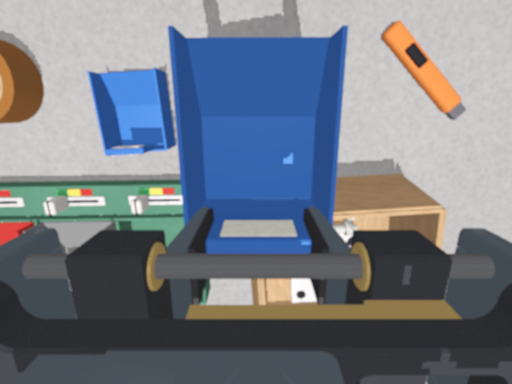

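Emit:
play_rows(motion=[[0.008, -0.006, 0.008, 0, 0.4], [0.028, -0.02, 0.018, 0, 0.4], [0.056, -0.041, 0.02, 0, 0.4], [0.086, -0.063, 0.02, 0.002, 0.4], [0.117, -0.085, 0.02, 0.005, 0.4], [0.147, -0.107, 0.02, 0.005, 0.4], [0.173, -0.126, 0.02, 0.005, 0.4], [0.186, -0.1355, 0.02, 0.005, 0.4]])

```text
time_s: 32.4
ee_pos: [615.5, -68.3, 233.2]
ee_rot: [-134.5, 89.9, -135.1]
force: [0.6, 0.6, -0.5]
gripper_width: 59.5
```

Emit:
play_rows(motion=[[0.0064, -0.0045, 0, 0, 0.4], [0.0064, -0.0045, 0, 0, 0.4], [0.0064, -0.0045, 0, 0, 0.4], [0.0064, -0.0045, -0.015, 0, 0.4], [0.0064, -0.0045, -0.04, 0, 0.4], [0.0064, -0.0045, -0.065, 0, 0.4], [0.0064, -0.0045, -0.085, 0, 0.4], [0.0064, -0.0045, -0.1, 0, 0.4]])

```text
time_s: 33.07
ee_pos: [617.2, -68.8, 133.5]
ee_rot: [165.1, 89.8, 164.7]
force: [-0.1, 0.9, -1.9]
gripper_width: 59.6
```

```bash
python3 look.py w28 140 260 150 300
```

```text
33.0667 [617.15215475 -68.76099975 133.46144421] [-0.07975827  0.91401936 -1.87914723] [ 0.01176653 -0.08400752 -0.0276403 ] 59.6092768421654
```

View pics/w28.png

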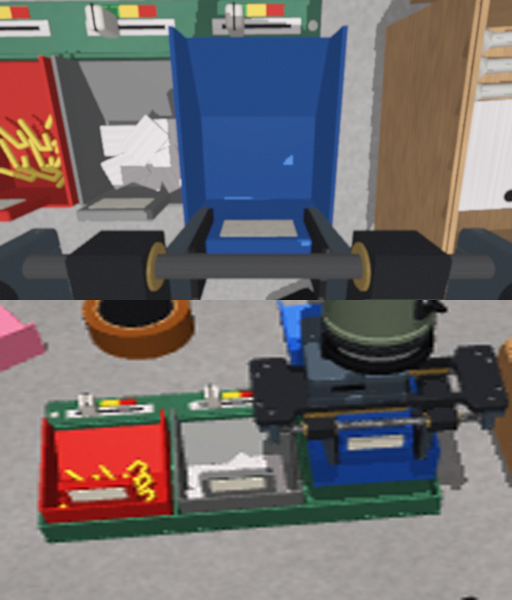

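Emit:
play_rows(motion=[[0, 0, -0.005, 0, 0.4], [0, 0, -0.01, 0, 0.4], [0, 0, -0.014, 0, 0.4], [0, 0, -0.015, 0, 0.4], [0, 0, -0.015, 0, 0.4], [0, 0, -0.015, 0, 0.4], [0, 0, -0.015, 0, 0.4], [0, 0, -0.015, 0, 0.4]])

```text
time_s: 33.83
ee_pos: [619.8, -70.4, 120.3]
ee_rot: [1.9, 90.0, 1.5]
force: [0.8, -0.3, -0.6]
gripper_width: 59.6
```

```bash
python3 look.py w29 140 260 150 300
```

```text
33.8333 [619.80694627 -70.38388585 120.29639881] [ 0.76983087 -0.34165711 -0.56785672] [ 0.01928007 -0.01351224 -0.02854484] 59.59686866571574
```

View pics/w29.png

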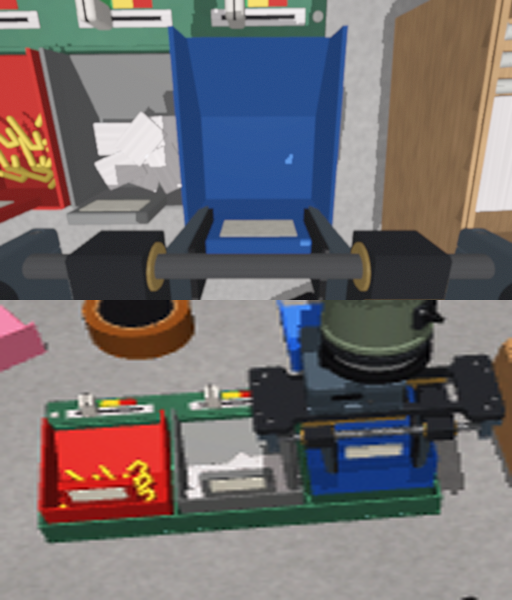

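Emit:
play_rows(motion=[[0, 0, -0.004, 0, 0.4], [0, 0, -0.008, 0, 0.4], [0, 0, -0.012, 0, 0.4], [0, 0, -0.016, 0, 0.4], [0, 0, -0.02, 0, 0.4], [0, 0, -0.023, 0, 0.4], [0, 0, -0.026, 0, 0.4], [0, 0, -0.028, 0, 0.4]], squeeze=35)

```text
time_s: 34.6
ee_pos: [619.5, -70.3, 91.5]
ee_rot: [163.5, 90.0, 163.0]
force: [0.2, -0.6, -2.0]
gripper_width: 60.0
```

```bash
python3 look.py w30 140 260 150 300
```

```text
34.6 [619.45278399 -70.25144573  91.45683673] [ 0.23429211 -0.5566486  -1.95770914] [ 0.04852232 -0.02535831  0.04557942] 59.95989915753696
```

View pics/w30.png

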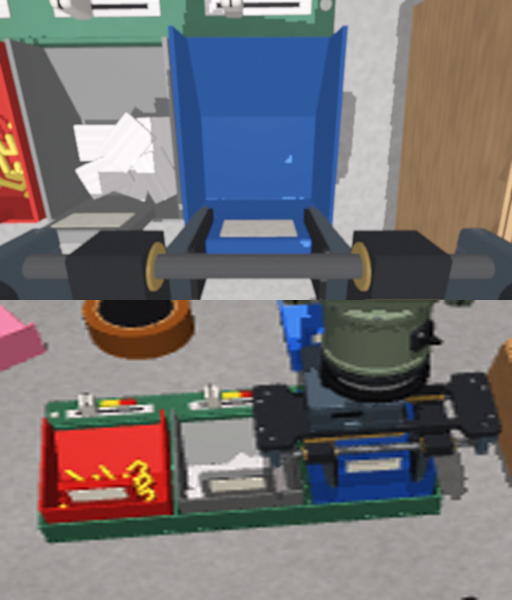

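Emit:
play_rows(motion=[[0, 0, -0.004, 0, 0.4], [0, 0, -0.008, 0, 0.4], [0, 0, -0.012, 0, 0.4], [0, 0, -0.015, 0, 0.4], [0, 0, -0.017, 0, 0.4], [0, 0, -0.019, 0, 0.4], [0, 0, -0.02, 0, 0.4], [0, 0, -0.02, 0, 0.4]], squeeze=12)

```text
time_s: 35.37
ee_pos: [619.7, -70.3, 73.0]
ee_rot: [3.4, 90.0, 2.9]
force: [-1.4, 0.6, 3.7]
gripper_width: 60.2
```

```bash
python3 look.py w31 140 260 150 300
```

```text
35.3667 [619.69272641 -70.28845702  73.00148616] [-1.39132577  0.6488912   3.66857284] [0.0855203  0.33999049 0.00441469] 60.19452591448162
```

View pics/w31.png

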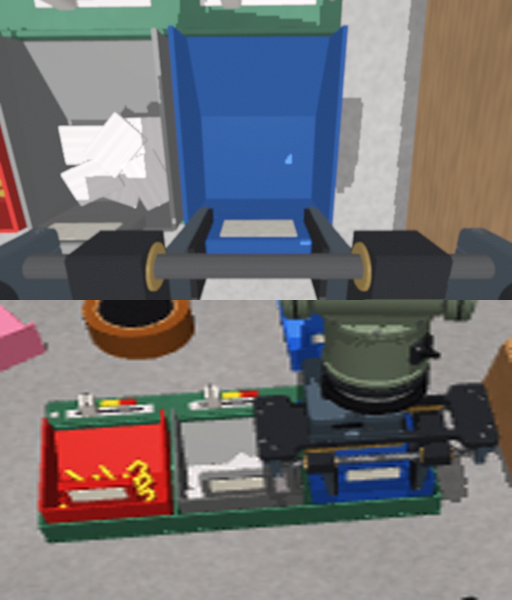

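Emit:
play_rows(motion=[[0, 0, 0, 0, 0.5], [0, 0, 0, 0, 0.65], [0, 0, 0, 0, 0.8], [0, 0, 0, 0, 0.85], [0, 0, 0, 0, 0.85], [0, 0, 0.015, 0, 0.85], [0, 0, 0.045, 0, 0.85], [0, 0, 0.085, 0, 0.85]])

```text
time_s: 36.13
ee_pos: [617.4, -70.0, 154.4]
ee_rot: [172.0, 89.5, 171.5]
force: [0.9, 0.6, -0.4]
gripper_width: 77.7
```

Emit:
play_rows(motion=[[-0.01, 0, 0.03, 0, 0.8], [-0.04, 0, 0.04, 0, 0.7], [-0.08, 0.003, 0.04, 0, 0.6], [-0.12, 0.006, 0.04, 0, 0.5], [-0.15, 0.009, 0.04, 0, 0.4], [-0.15, 0.009, 0.04, 0, 0.4], [-0.15, 0.009, 0.04, 0, 0.4], [-0.15, 0.009, 0.04, 0, 0.4]])

```text
time_s: 36.8
ee_pos: [470.7, -61.4, 197.4]
ee_rot: [-5.0, 89.9, -5.4]
force: [-0.2, -0.5, 0.3]
gripper_width: 36.7
```

```bash
python3 - <<'E'
from h import *
s=sensors.state(); f=grab_frame("wrist"); g=grab_frame("scene"); print(s["time_s"],s["ee_pos"],s["gripper_width"])
cv2.imwrite("pics/w32.png",f["img"]); cv2.imwrite("pics/s32.png",cv2.resize(g["img"][140:260,150:300],None,fx=4.5,fy=4.5,interpolation=cv2.INTER_CUBIC))
for l in ("marker0_grip","marker1_grip","marker2_grip"):
  for F,S in ((f,s),(g,None)):
    print(l,[(np.round(d["point"],1),round(d["conf"],2),np.round(onz(F,d["point"],45,S),1)) for d in finder.spot_point(F,l)])
p=[559.6,-180.4,-0.67]
print("expected",fr(p,[(-93,88,45)]), proj(f,fr(p,[(-93,88,45),(-93,-24,45)]),s))
E
```

```text
36.8 [470.72653704 -61.43913949 197.36034557] 36.65773299641487
marker0_grip [(array([ 54.6, 174.3]), 0.72, array([ 464.3, -308.2,   45. ])), (array([238.8, 171.3]), 0.19, array([462.2, -85. ,  45. ]))]
marker0_grip [(array([171.4, 183.2]), 0.58, array([ 471.2, -321. ,   45. ])), (array([257. , 198.1]), 0.4, array([555.1, -66.2,  45. ]))]
marker1_grip [(array([143.6, 174.3]), 0.78, array([ 465.1, -200.4,   45. ]))]
marker1_grip [(array([253.6, 184.1]), 0.44, array([502.7, -70.5,  45. ])), (array([212.6, 179.5]), 0.39, array([ 471.1, -194.7,   45. ]))]
marker2_grip [(array([238.8, 170.5]), 0.64, array([461.2, -85. ,  45. ]))]
marker2_grip [(array([247.7, 174.4]), 0.63, array([463.6, -84.7,  45. ]))]
expected [[467.63538114 -91.31852674  45.        ]] [[233.73666752 175.72460944]
 [141.32222436 175.30107853]]
```

View pics/w32.png

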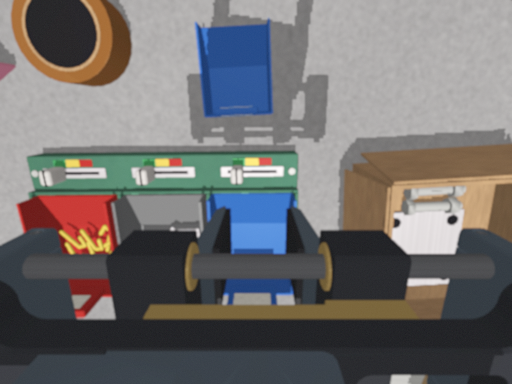

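View pics/s32.png

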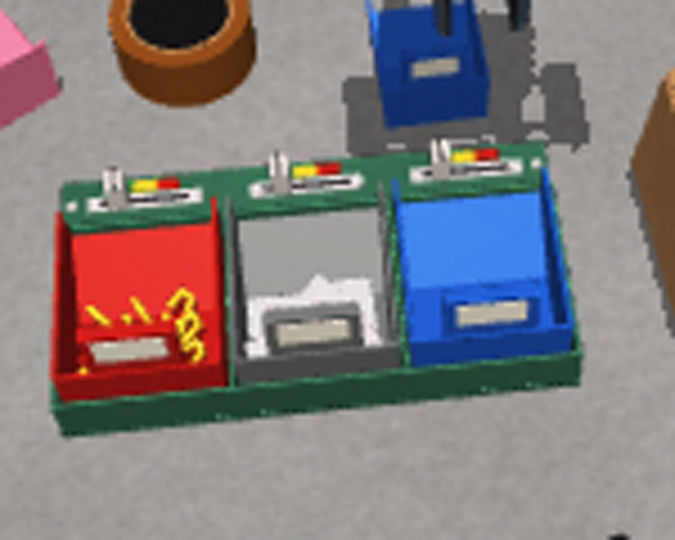

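```bash
python3 - <<'E'
from h import *
im=cv2.imread("pics/w32.png"); c=cv2.resize(im[140:200,120:310],None,fx=4.2,fy=4.2,interpolation=cv2.INTER_CUBIC); cv2.imwrite("pics/c32.png",c)
E
```

```text
(no output)
```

View pics/c32.png

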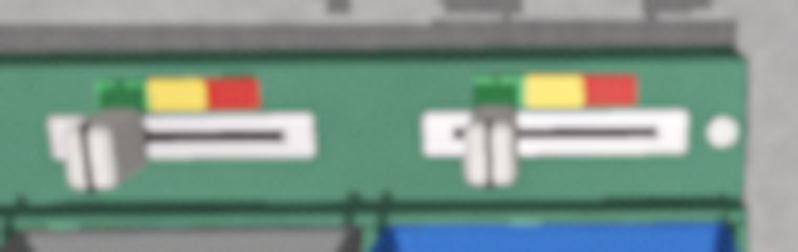

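Emit:
play_rows(motion=[[-0.003, -0.012, -0.01, 0, 0.45], [-0.006, -0.0245, -0.035, 0, 0.45], [-0.006, -0.0245, -0.07, 0, 0.45], [-0.006, -0.0245, -0.1, 0, 0.45], [-0.006, -0.0245, -0.125, 0, 0.45], [-0.006, -0.0245, -0.143, 0, 0.45], [-0.006, -0.0245, -0.154, 0, 0.45], [-0.006, -0.0245, -0.158, 0, 0.45]], squeeze=8)

```text
time_s: 37.87
ee_pos: [462.5, -85.6, 37.1]
ee_rot: [167.2, 89.8, 166.8]
force: [-0.2, -0.5, 0.4]
gripper_width: 40.9
```

```bash
python3 look.py w33 140 260 150 300
```

```text
37.8667 [462.46013936 -85.56505636  37.05117499] [-0.1991482  -0.50895329  0.38920363] [0.05539651 0.03528601 0.05695197] 40.91715431509864
```

View pics/w33.png

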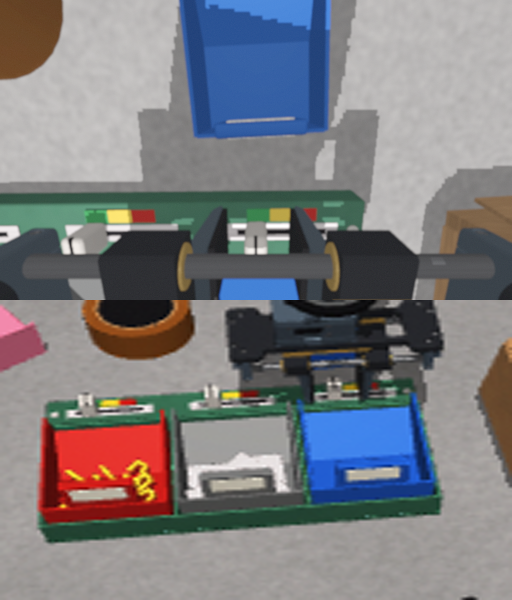

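Emit:
play_rows(motion=[[0, 0, 0, 0, 0.3], [0, 0, 0, 0, 0.2], [0, 0, 0, 0, 0.1], [0, 0, 0, 0, 0.1], [0, 0, 0, 0, 0.1], [0, 0, 0, 0, 0.1], [0, 0.003, 0, 0, 0.1], [0, 0.007, 0, 0, 0.1]])

```text
time_s: 38.63
ee_pos: [464.1, -79.2, 39.6]
ee_rot: [-33.9, 89.9, -34.4]
force: [-0.8, -1.7, 5.2]
gripper_width: 14.1
```

Emit:
play_rows(motion=[[0, 0.005, 0, 0, 0.1], [0, 0.01, 0, 0, 0.1], [0, 0.015, 0, 0, 0.1], [0, 0.02, 0, 0, 0.1], [0, 0.025, 0, 0, 0.1], [0, 0.029, 0, 0, 0.1], [0, 0.031, 0, 0, 0.1], [0, 0.031, 0, 0, 0.1]])

```text
time_s: 39.3
ee_pos: [464.0, -47.4, 39.6]
ee_rot: [-3.4, 89.9, -3.8]
force: [-0.3, -1.0, 6.3]
gripper_width: 13.7
```

```bash
python3 look.py w34 140 260 150 300
```

```text
39.3 [464.02602182 -47.41188559  39.64093769] [-0.27087248 -1.00856251  6.34163407] [0.01082756 0.14628347 0.07817306] 13.686226153584869
```

View pics/w34.png

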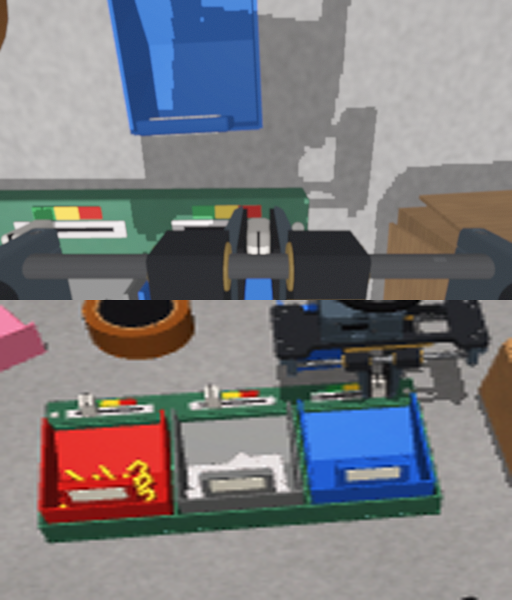

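Emit:
play_rows(motion=[[0, 0, 0, 0, 0.2], [0, 0, 0, 0, 0.35], [0, 0, 0, 0, 0.4], [0, 0, 0, 0, 0.4], [0, 0, 0.015, 0, 0.4], [0, 0, 0.045, 0, 0.4], [0, 0, 0.085, 0, 0.4], [0, 0, 0.125, 0, 0.4]])

```text
time_s: 40.07
ee_pos: [462.5, -47.6, 164.6]
ee_rot: [170.1, 89.8, 169.7]
force: [0.9, 0.6, 0.0]
gripper_width: 36.4
```

Emit:
play_rows(motion=[[-0.01, 0, 0.035, 0, 0.4], [-0.03, 0, 0.07, 0, 0.4], [-0.05, 0, 0.1, 0, 0.4], [-0.06, 0, 0.12, 0, 0.4], [-0.06, 0, 0.12, 0, 0.4], [-0.06, 0, 0.12, 0, 0.4], [-0.06, 0, 0.12, 0, 0.4], [-0.06, 0, 0.12, 0, 0.4]])

```text
time_s: 40.73
ee_pos: [403.3, -47.7, 282.3]
ee_rot: [168.6, 89.8, 168.2]
force: [0.0, -1.0, -0.1]
gripper_width: 36.3
```

```bash
python3 - <<'E'
from h import *
s=sensors.state(); f=grab_frame("wrist"); g=grab_frame("scene"); t=grab_frame("top"); print(s["time_s"],s["ee_pos"],s["gripper_width"])
cv2.imwrite("pics/w35.png",f["img"]); cv2.imwrite("pics/s35.png",cv2.resize(g["img"][110:260,140:400],None,fx=3,fy=3,interpolation=cv2.INTER_CUBIC)); cv2.imwrite("pics/t35.png",t["img"])
E
```

```text
40.7333 [403.2995744  -47.661293   282.25762959] 36.323835049588276
```

View pics/s35.png

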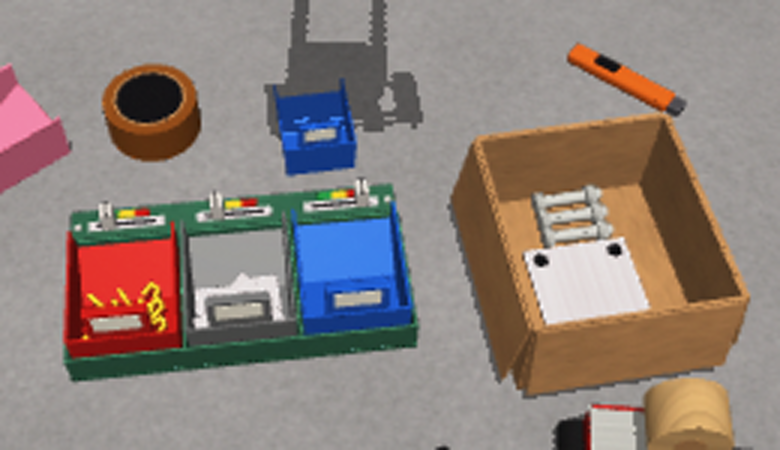

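View pics/w35.png

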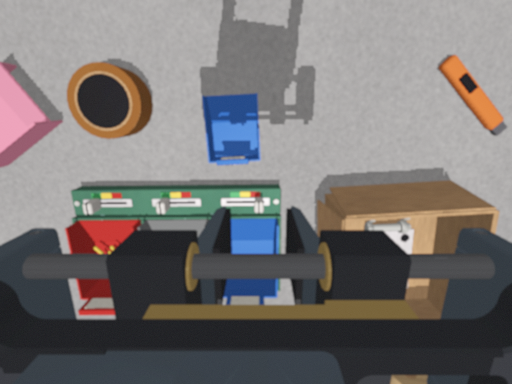

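View pics/t35.png

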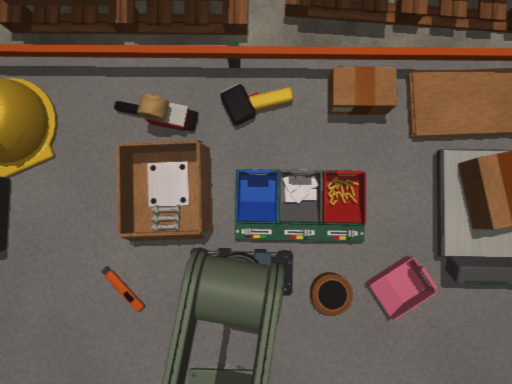

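```bash
python3 -c "
from workcell import job_done; print(job_done())"
```

```text
the job is handed in; nothing more can be done
None
```

I finished the job and handed it in at about 41 s on the clock, and none of my last checks failed.

**What I did**
- **Lift:** I took the larger blue bin, in pocket 2, by the ends of its finger grip and lifted it straight up and level out of the pocket.
- **Tip:** The moves can't tilt the tool, so over the carton I loosened the grip and let the bin pivot between the pads. Pushing its front against the carton's inner wall then brought it to about 75°. The first grip looked too low for the bin to turn freely, so before tipping I set the bin down briefly on the foot plate in the carton and took hold higher up.
- **Return:** I levelled the empty bin on clear bench and gripped it again to match the view of the first grasp. I then lowered it into pocket 2 until it rested on the floor.
- **Marker:** I pinched the stock marker of pocket 2 and slid it from green to red.

**Last checks**
- **Bolts:** All three lie in the carton. The lifted bin read about 1.7 N, the weight of an empty one.
- **Bin:** It sits level with the red and grey bins. The tool bottomed at 73 mm, about 1 mm above the height I sent it to. I judged that it is fully home from the pictures and the contact force, not by a direct measurement.
- **Marker:** It stands over red, at roughly 44 mm by my estimate.
- **Everything else:** The other bins, markers and bench items look unmoved, and the robot is touching nothing.

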